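# Put the nozzle box away under its riser

### The arm

A 6-joint arm with a two-finger parallel gripper is mounted at the origin on the work surface; the furniture and walls round the work are solid. World frame = base frame: x ahead of the robot, y to its left, z up, the work surface at z = 0. Lengths are in m, angles in degrees, forces in N, time in s.
With the tool pointing down it reaches from about 0.35 to 0.875 m from the base axis. Payload 4.2 kg.
Tool frame: the origin (TCP) lies on the centre line of the jaws, within the pads' length; the fingertips stand 19 mm ahead of it and the grasp point (between the pads) is the TCP; z points along the fingers, y is the line along which they close (so a half turn about z gives the same grasp; the last joint's range is limited). The gripper opens to 87 mm and grips with 3 to 60 N. Pads are 19 mm wide; open, the fingers measure 117 mm over their backs; the gripper's body (75 mm by 190 mm) begins 51 mm behind the grasp point.
Start: joints at [-55.714, 22.042, 0.453, 0, -68.411, -14.817], TCP at [0.208, -0.589, 0.205] pointing down, gripper open.
Joint ranges: [-179.83, 179.83], [-69.29, 118.12], [-61.27, 80.66], [-181.25, 117.63], [-171.15, -9.14], [-177.46, 177.46]. Speed limits (degrees/s): [159.86, 159.86, 180, 180, 180, 180].

### API

Orientations are given as a 3x3 rotation matrix whose columns are the frame's x, y, z axes.
In Python, from station import sense, capture, finish_job, search_frame, masks_of gives the robot as it stands.
- The arm moves only by the tool drive_tool, never from a script. Its argument "rows" is a list of rows, each a list of 7 numbers: the opening in per cent of the stroke, from 0 (shut) to 100 (fully open), then the shift along the world's x, y, z in mm, then the turn, a rotation vector about the world's x, y, z in rad. In form: [[fingers, dx, dy, dz, wx, wy, wz], ...]. A call has 1 to 5 rows; each row shifts and turns the commanded pose from where the row before left it; what a row does not reach is not made up. A row lasts 1/12 s, in which the tool goes at most 41.7 mm and 7.16 degrees, less where a joint would pass 70% of its speed; a pose out of reach is approached as far as the arm can. A call is refused whole if a number of a shift passes 41.7 or a number of a turn 0.125, either way. A call with a gripper value outside its range is refused whole. The fingers move at their own pace and stop on an object; the grip force is fixed at half the most. Time passes only in rows, so rows that do not move let the fingers close. It gives the time, the measured TCP pose, the force, the opening and the grip force at its end, in the units of the state.
- sense(): the state, without advancing time (a new reading comes with each control period).
- capture(name): name is "scene" or "top"; returns a dict with "frame" (420x560x3 uint8, red, green, blue), "z_map" (420x560 float32, m along the optical axis (not along the pixel's ray), 0 where there is no reading), "fx", "fy", "cx", "cy" (pixels), "R" (3x3) and "t" (3): a world point X has camera coordinates R X + t. Camera axes: x right, y down, z forward; pixel columns grow to the right and rows downward; lengths in m; the calibration is good to about 2 mm. A picture is of the moment at which its call begins.
- finish_job(): hands the job in; it is judged then, once.
Trained networks look in a picture, given as the dict that the camera call returned (one of the last four; its "shot" number tells which), for a name from the list of things; names that differ only in an ending like _2 or _b are one class to them, and where a whole thing is asked for, a point or a joint stands for the part that bears it (a point fixed in the world has none). Each returns a list of dicts, best first, with "p" (0 to 1); they miss things now and then, are a little off and sometimes report something else, mostly with a low value. They report only what shows in the picture. A call takes as long as a camera call. They do not tell look-alikes from the thing itself.
- search_frame(label, picture): "xy" ([column, row] in pixels, amid what is visible of it).
- masks_of(label, picture): "region" (420x560 bool, what is visible of it) and "xy" ([column, row] in pixels, amid what is visible of it).
The state is a dict: "time_s": time; "joints": joint angles; "joint_velocities": joint speeds; "effort": joint torques, N m; "tcp_pos": TCP position; "ee_rot": TCP orientation; "wrist_force": force on the tool from outside, world axes, zero at the start; "moment": the same for the moment, N m; "gripper_width": opening from 0.0 (shut) to 1.0 (fully open); "gripper_force": force on a finger pad.
Only numpy, scipy, OpenCV 4.12 (cv2) and the standard library are available. Lean on these libraries where they do the work, as an engineer would, in place of code of your own. Each camera call takes 0.05 s, during which the arm holds its last target. There are 200 camera calls.

### The job

Put the open box of piping nozzles away in the empty riser at the back of the table. Shut its lid fully while it is still out on the table, move the spice shaker that blocks the way to a free spot on the table top, upright and touching nothing, then slide the box in under the riser, tab towards you, until it is home against the back stop. Keep the box flat on the table and do not disturb the other things.

Things in the scene. Friction and masses are not known exactly. Their poses are not given: they have to be found in the camera images.
- nozzle_box: Open storage box of piping nozzles, clear plastic, loose, about 0.4 kg, too wide to grasp across: 130 mm wide (y), 85 mm deep (x -42 to +43 mm), 40 mm high with its lid shut. Upright walls 2 to 34 mm up can be pushed. Lid snap tab: 24 mm wide, mid front, 5 mm proud, 26 to 38 mm up when shut. Origin: centre of underside; x from tab front to hinged back, z up.
- nozzle_box_lid (a joint): Lid of the nozzle box, rad: 0 = fully shut, about 2.0 = wide open, leaning back behind the box. The hinge runs along the box's back edge, x = +44, z = 35 mm of the box. The lid is 130 mm wide, 86 mm from hinge to free edge, 2 mm thick. The hinge is stiff (0.02 Nm and damped): swing it over slowly from behind, or the box slides; below about 0.8 rad it may sink by itself; press it down.
- lid_edge (a point): Middle of the free edge of that lid, on its outer face; with the lid shut it lies at x = -42, y = 0, z = 40 mm of the box.
- dock_a: The EMPTY one of two equal low stainless risers fixed at the back of the table, left or right; a flat ribbon spool lies on it. Bay for one nozzle box: 138 mm wide, 47 mm high inside, top face 50 mm (front roll 53) high. Top sheet starts at x = -38 mm, back stop at x = +32 mm. Origin: on the table, mid-width; x points into the bay, z up. Box home: its origin at x = -11, y = 0, its front 15 mm out.
- mouth (a point): Middle of the mouth of the empty riser, on the table, at x = -75 mm of dock_a, between the front ends of its two flared guide lips (34 mm high). The lips stand about 158 mm apart here and narrow to 138 mm at x = -35 mm.
- dock_b: The OCCUPIED riser, same make and frame as dock_a (seen from above, each covers x -75 to +80 mm, y -86 to +86 mm with lips and screw flanges); a shut nozzle box is stored in it and a red and white kitchen timer (66 mm wide, 49 mm high) stands on the back of its top, reaching 99 mm over the table.
- stored_box: The other nozzle box, lid shut, already home in the occupied riser. Same size and frame as nozzle_box. Leave it alone.
- shaker_mid (a point): Centre (54 mm above its foot) of the spice shaker that stands on the table in front of the empty riser: a round jar with green label and black cap, 45 mm in diameter, 108 mm high, 0.11 kg, upright. z along its axis.
- cookie_jar: Bystander: clear jar with pink screw lid, 90 mm in diameter, 121 mm high, loose. Origin: centre of its underside.
- label_roll: Bystander: roll of round seal stickers lying flat, 79 mm in diameter, 36 mm high, loose. Origin: centre of its underside.
- cookie_tray: Bystander: white open container with the last cookies, 175 mm (x) by 200 mm (y), 75 mm high, loose. Origin: centre of its underside.
- tape_roll: Bystander: roll of packing tape lying flat, 96 mm in diameter, 48 mm high, loose. Origin: centre of its underside.
- sprinkle_jar: Bystander: spice jar with dark label and black cap, 41 mm in diameter, 105 mm high, loose. Origin: centre of its underside.
Things that resemble listed ones, but are neither listed nor needed, are in the scene too. Leave any blue look-alike of the part that bears shaker_mid alone.

How it is judged:
By the outcome, as a careful person would: the job done as asked, in the order asked, and still so for the second after the job is handed in, with the robot touching nothing.
It also fails if it takes over 72 s, if anything falls off the work surface, if the arm or the gripper's body presses on something with over 40 N, if the wrist force passes 120 N, or if a joint passes its speed limit or range.

## Working session

There is one attempt and no reset: what is moved stays moved. The work goes in short steps, Python scripts to look and compute and a tool call to move; the robot and the scene stay as the last step left them, time stands still between calls to the robot, and variables do not carry over. Pictures are saved under pics/ and viewed, at most 10 in all, crops included, and the job is handed in when it is done.

Besides the shell and the picture viewer there is one more tool, called after "Emit:" in YAML: its name, and indented under it one key for each argument. drive_tool: Moves the arm, as the interface text tells. Its arguments: {"type":"object","properties":{"rows":{"type":"array"}},"required":["rows"]}

```bash
mkdir -p pics; cat > h.py <<'E'
import numpy as np, cv2
from station import sense, capture, finish_job, search_frame, masks_of
def pts(c):
    z=c["z_map"]; v,u=np.indices(z.shape)
    P=np.stack([(u-c["cx"])/c["fx"]*z,(v-c["cy"])/c["fy"]*z,z],-1)
    W=(P-np.array(c["t"]))@np.array(c["R"])
    W[z==0]=np.nan
    return W
def save(c,n,crop=None,s=1):
    f=c["frame"][:,:,::-1]
    if crop: a,b,d,e=crop; f=f[b:e,a:d]
    cv2.imwrite("pics/"+n,cv2.resize(f,None,fx=s,fy=s,interpolation=cv2.INTER_CUBIC))
E
python3 - <<'E'
from h import *
np.set_printoptions(precision=3,suppress=True)
for n in ["top","scene"]:
    c=capture(n); W=pts(c); save(c,n+"0.png",None,1.4); np.savez(n+"0.npz",W=W,f=c["frame"])
    print(n,c["fx"],np.array(c["R"]).tolist(),c["t"])
    for l in ["nozzle_box","lid_edge","dock_a","stored_box","shaker_mid","cookie_jar","label_roll","cookie_tray","tape_roll","sprinkle_jar"]:
        for d in masks_of(l,c)[:4]:
            P=W[d["region"]]; P=P[~np.isnan(P[:,0])]
            if len(P)<5: continue
            print(l,round(d["p"],2),np.round(d["xy"]),"med",np.median(P,0),"lo",np.percentile(P,2,axis=0),"hi",np.percentile(P,98,axis=0))
E
```

```text
top 414.96867365114673 [[-0.023839855067869613, -0.9997117530546346, 0.002841146735428313], [-0.9918639533632354, 0.02329703159839323, -0.12515249233377929], [0.12505022722488823, -0.005801648311706917, -0.9921334494652776]] [0.02  0.471 1.119]
nozzle_box 0.66 [238. 203.] med [0.495 0.13  0.012] lo [ 0.42   0.062 -0.002] hi [0.554 0.202 0.118]
lid_edge 0.89 [239. 187.] med [0.53  0.117 0.073] lo [ 0.501  0.056 -0.001] hi [0.573 0.177 0.121]
lid_edge 0.18 [156. 237.] med [0.387 0.332 0.104] lo [0.371 0.321 0.019] hi [0.405 0.359 0.11 ]
dock_a 0.8 [294. 144.] med [ 0.653 -0.035  0.051] lo [ 0.596 -0.116 -0.   ] hi [0.713 0.047 0.068]
dock_a 0.7 [366. 138.] med [ 0.667 -0.225  0.051] lo [ 0.594 -0.312  0.002] hi [ 0.728 -0.155  0.101]
stored_box 0.71 [365. 159.] med [ 0.601 -0.237  0.04 ] lo [ 0.593 -0.301  0.001] hi [ 0.615 -0.172  0.046]
shaker_mid 0.63 [204. 141.] med [0.67  0.214 0.009] lo [0.581 0.108 0.002] hi [0.743 0.298 0.079]
shaker_mid 0.61 [310. 196.] med [ 0.493 -0.068  0.107] lo [ 0.476 -0.097  0.   ] hi [ 0.517 -0.049  0.112]
cookie_jar 0.81 [180. 278.] med [0.291 0.253 0
[... 1937 characters left out ...]
63 [345. 202.] med [0.633 0.18  0.022] lo [ 0.582  0.1   -0.001] hi [0.749 0.288 0.077]
cookie_tray 0.4 [280. 307.] med [ 0.605 -0.243  0.039] lo [ 0.589 -0.302 -0.002] hi [ 0.616 -0.175  0.05 ]
tape_roll 0.64 [253. 146.] med [0.304 0.234 0.1  ] lo [0.256 0.214 0.001] hi [0.336 0.296 0.122]
tape_roll 0.55 [177. 287.] med [ 0.299 -0.296  0.03 ] lo [ 0.255 -0.339 -0.004] hi [ 0.345 -0.247  0.049]
tape_roll 0.45 [343. 204.] med [0.631 0.18  0.023] lo [ 0.583  0.1   -0.   ] hi [0.745 0.287 0.077]
sprinkle_jar 0.75 [289. 139.] med [0.397 0.327 0.065] lo [ 0.101  0.318 -0.558] hi [0.413 1.028 0.106]
sprinkle_jar 0.18 [303. 194.] med [0.536 0.106 0.098] lo [0.502 0.05  0.01 ] hi [0.561 0.174 0.121]
```

View pics/top0.png

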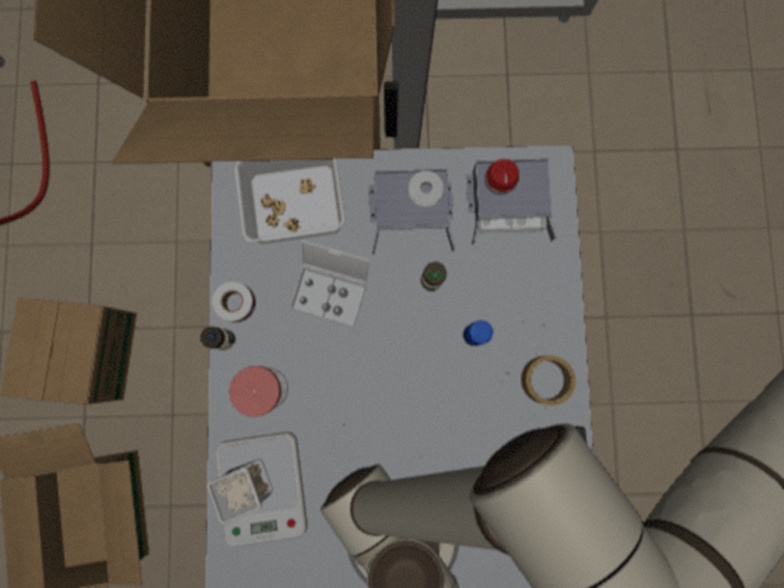

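View pics/scene0.png

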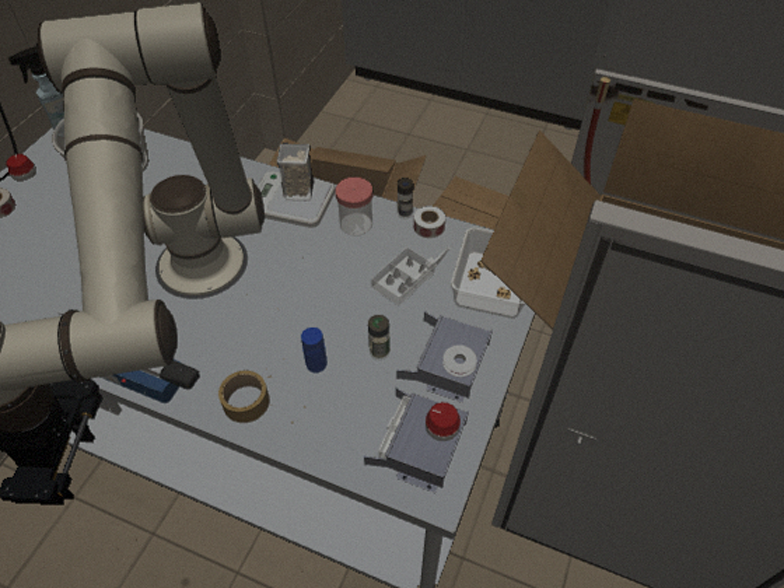

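The green-labelled shaker is at 1.4x pixel (433,276) in the top view. The blue look-alike is at (480,333), to be left alone. The empty riser is the left one, with the white spool at (425,188). The open box is at (330,285), tilted, with its lid leaning back. I'll now fit the poses and enlarge the shaker.

```bash
cat >> h.py <<'E'
def rect(P):
    (x,y),(w,h),a=cv2.minAreaRect((P[:,:2]*1000).astype(np.float32)); return np.round([x,y,w,h,a],1)
def within(W,x,y,z):
    P=W.reshape(-1,3); m=(P[:,0]>x[0])&(P[:,0]<x[1])&(P[:,1]>y[0])&(P[:,1]<y[1])&(P[:,2]>z[0])&(P[:,2]<z[1]); return P[m]
E
python3 - <<'E'
from h import *
np.set_printoptions(precision=3,suppress=True)
for n in ["top","scene"]:
    W=np.load(n+"0.npz")["W"]
    print(n,"dockA top",rect(within(W,(.58,.76),(-.13,.06),(.044,.056))),"dockB",rect(within(W,(.58,.76),(-.33,-.13),(.046,.056))))
    P=within(W,(.56,.615),(-.13,.06),(.02,.04)); print("lips L",np.median(P[P[:,1]>-.03],0),"R",np.median(P[P[:,1]<-.03],0))
    for s in (1,-1):
        Q=P[(P[:,1]+.035)*s>0]; 
        if len(Q): print(len(Q),Q.min(0),Q.max(0), Q[Q[:,0].argmin()])
    S=within(W,(.46,.53),(-.11,-.03),(.1,.12)); print("shaker top",rect(S),len(S))
    B=within(W,(.40,.575),(.04,.22),(-.01,.13))
    print("table z",np.median(within(W,(.4,.45),(-.05,.0),(-.02,.02))[:,2]))
    L=B[B[:,2]>.055]; c=L.mean(0); nn=np.linalg.svd(L-c)[2][2]; nn*=np.sign(nn[0]); print("lid n",nn,"c",c,"angle",np.degrees(np.arctan2(nn[0],nn[2])) , "yaw",np.degrees(np.arctan2(nn[1],nn[0])),"zmax",np.percentile(L[:,2],99))
    T=L[L[:,2]>.105]; 
    d=np.array([-nn[1],nn[0]])/np.hypot(*nn[:2]); s=L[:,:2]@d; print("lid ends", c[:2]+d*(s.min()+s.max()-2*(c[:2]@d))/2, s.max()-s.min(), "topedge",T.mean(0))
    R=B[(B[:,2]>.006)&(B[:,2]<.045)]; print("box low",rect(R), "z hist",np.histogram(R[:,2],8))
    R=B[(B[:,2]>.024)&(B[:,2]<.040)]; print("box rim",rect(R))
    print("tray",rect(within(W,(.56,.78),(.08,.32),(.06,.085))))
f=np.load("top0.npz")["f"]; f2=np.load("scene0.npz")["f"]
a=cv2.resize(f[130:270,200:380],None,fx=4,fy=4)[:,:720]; 
cv2.imwrite("pics/crop.png",a[:,:,::-1])
E
```

```text
top dockA top [655.5 -35.  119.2 144.2   1. ] dockB [ 663.4 -237.1  135.7  144.4    1.1]
lips L [0.577 0.039 0.034] R [ 0.58  -0.112  0.034]
20 [0.56  0.035 0.021] [0.598 0.045 0.038] [0.56  0.045 0.038]
27 [ 0.562 -0.117  0.023] [ 0.601 -0.105  0.038] [ 0.562 -0.115  0.026]
shaker top [498.2 -71.3  42.2  42.1  44.8] 225
table z 0.0005583383851072454
lid n [ 0.907 -0.288 -0.308] c [0.533 0.115 0.088] angle 108.76980155913719 yaw -17.620274979043604 zmax 0.12364988110629666
lid ends [0.533 0.115] 0.13059617698380493 topedge [0.541 0.112 0.116]
box low [498.4 123.9 157.1 167.5  82.5] z hist (array([156,  64,  68,  54,  57,  97, 136,  75]), array([0.006, 0.011, 0.016, 0.02 , 0.025, 0.03 , 0.035, 0.04 , 0.045]))
box rim [508.8 122.6 129.9 169.5  72.4]
tray [661.4 202.8 165.8 198.8   7.2]
scene dockA top [657.8 -37.3 118.6 148.    0.8] dockB [ 674.  -239.4  118.4  146.5    1. ]
lips L [0.576 0.039 0.028] R [ 0.589 -0.112  0.028]
32 [0.56  0.033 0.02 ] [0.594 0.043 0.039] [0.56  0.043 0.03 ]
56 [ 0.563 -0.121  0.02 ] [ 0.613 -0.105  0.037] [ 0.563 -0.117  0.03 ]
shaker top [501.6 -74.4  40.1  43.7  23.7] 159
table z -0.0018040348100226877
lid n [ 0.913 -0.3   -0.278] c [0.538 0.105 0.1  ] angle 106.91882671858043 yaw -18.173309226650883 zmax 0.12351207707979092
lid ends [0.541 0.112] 0.13313744004301287 topedge [0.544 0.108 0.114]
box low [492.5 124.4 167.3 164.   89.6] z hist (array([102, 107, 100,  82,  78,  72,  34,  12]), array([0.006, 0.011, 0.015, 0.02 , 0.024, 0.029, 0.033, 0.038, 0.042]))
box rim [510.  122.3 135.5 170.1  72.5]
tray [663.6 199.2 164.2 205.1   9. ]
```

View pics/crop.png

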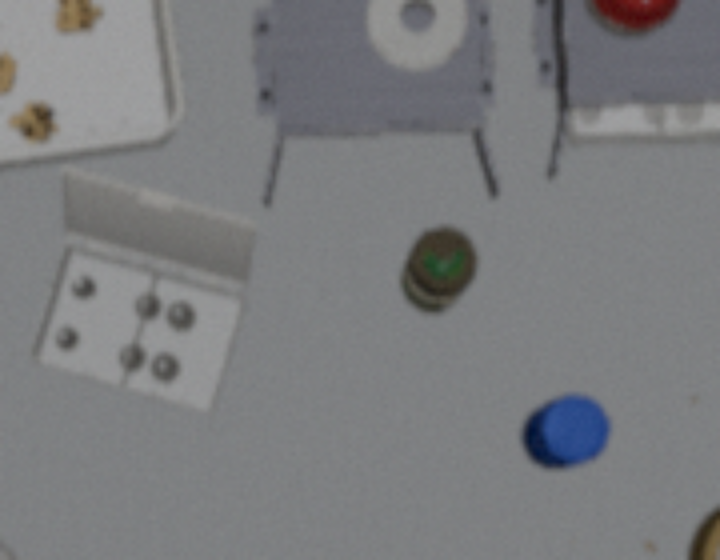

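The crop confirms it: the brown cap with the green mark at (442,262) is the shaker to move, and the blue one at (567,430) stays. Next I'll read the start orientation and begin the transit.

```bash
python3 - <<'E'
from h import *
s=sense(); print(np.round(s["ee_rot"],3).tolist(), s["tcp_pos"], s["gripper_width"], s["wrist_force"])
E
```

```text
[[-0.943, -0.333, 0.0], [-0.333, 0.943, -0.0], [0.0, -0.0, -1.0]] [ 0.20830834 -0.58925502  0.2050806 ] 0.9993949982642256 [-0.12682614  0.2019053  -0.48735939]
```

Emit:
drive_tool:
  rows:
    - [0, 20, 35, 0, 0, 0, 0]
    - [0, 20, 37, 0, 0, 0, 0]
    - [0, 20, 36, 0, 0, 0, 0]
    - [0, 20, 36, 0, 0, 0, 0]
    - [0, 20, 36, 0, 0, 0, 0]

```text
time_s: 1.52
tcp_pos: [0.3086, -0.408, 0.2052]
ee_rot: [[-0.943, -0.333, 0.0], [-0.333, 0.943, -0.0], [-0.0, -0.0, -1.0]]
wrist_force: [1.7, -0.6, -0.6]
gripper_width: 0.711
gripper_force: 0.0
```

Emit:
drive_tool:
  rows:
    - [0, 20, 36, 0, 0, 0, -0.11]
    - [0, 20, 36, 0, 0, 0, -0.11]
    - [0, 20, 36, 0, 0, 0, -0.11]
    - [0, 20, 36, 0, 0, 0, -0.11]
    - [0, 20, 36, 0, 0, 0, -0.11]

```text
time_s: 1.93
tcp_pos: [0.4015, -0.2422, 0.2055]
ee_rot: [[-0.985, 0.171, 0.001], [0.171, 0.985, -0.0], [-0.001, -0.0, -1.0]]
wrist_force: [0.6, -0.9, 0.4]
gripper_width: 0.327
gripper_force: 0.0
```

Emit:
drive_tool:
  rows:
    - [0, 20, 36, 0, 0, 0, -0.1]
    - [0, 20, 36, 0, 0, 0, 0]
    - [0, 20, 36, 0, 0, 0, 0]
    - [0, 20, 36, 0, 0, 0, 0]
    - [0, 20, 36, 0, 0, 0, 0]

```text
time_s: 2.35
tcp_pos: [0.5012, -0.0628, 0.2056]
ee_rot: [[-0.965, 0.261, 0.001], [0.261, 0.965, 0.0], [-0.001, 0.0, -1.0]]
wrist_force: [0.8, -0.8, 0.3]
gripper_width: 0.018
gripper_force: 0.0
```

Emit:
drive_tool:
  rows:
    - [0, 20, 36, 0, 0, 0, 0]
    - [0, 20, 36, 0, 0, 0, 0]
    - [0, 20, 36, 0, 0, 0, 0]
    - [0, 20, 36, 0, 0, 0, 0]
    - [0, 0, 0, 0, 0, 0, 0]

```text
time_s: 2.77
tcp_pos: [0.5837, 0.0847, 0.2043]
ee_rot: [[-0.967, 0.256, 0.002], [0.256, 0.967, 0.001], [-0.002, 0.001, -1.0]]
wrist_force: [0.1, -1.2, 0.4]
gripper_width: 0.003
gripper_force: 0.0
```

Emit:
drive_tool:
  rows:
    - [0, 1, 4, -29, 0, 0, -0.02]
    - [0, 1, 4, -29, 0, 0, -0.02]
    - [0, 1, 4, -29, 0, 0, -0.015]
    - [0, -12, 4, 0, 0, 0, 0]
    - [0, 0, 0, 0, 0, 0, 0]

```text
time_s: 3.18
tcp_pos: [0.5688, 0.095, 0.1156]
ee_rot: [[-0.95, 0.314, -0.006], [0.314, 0.95, -0.002], [0.005, -0.004, -1.0]]
wrist_force: [-0.8, -0.2, -0.1]
gripper_width: 0.005
gripper_force: 0.0
```

```bash
cat >> h.py <<'E'
H=np.array([.519,.118]); a=np.radians(-17.7); XB=np.array([np.cos(a),np.sin(a)]); YB=np.array([-XB[1],XB[0]])
E
python3 - <<'E'
from h import *
s=sense(); p=np.array(s["tcp_pos"]); d=p[:2]-H; print(p,"s_f",d@XB-.0095,"lat",d@YB,"tip",p[2]-.019,np.degrees(np.arctan2(s["ee_rot"][1][1],s["ee_rot"][0][1])),s["wrist_force"])
E
```

```text
[0.56884217 0.09499798 0.11563262] s_f 0.044976094333398574 lat -0.006759467939442889 tip 0.09663261733079877 71.72195218153317 [-0.78963801 -0.23311406 -0.10545498]
```

Emit:
drive_tool:
  rows:
    - [0, -9.5, 3, 1, 0, 0, 0]
    - [0, -5, 1.5, 0, 0, 0, 0]
    - [0, -5, 1.5, 0, 0, 0, 0]
    - [0, -4, 1.2, 0, 0, 0, 0]
    - [0, -4, 1.2, 0, 0, 0, 0]

```text
time_s: 3.6
tcp_pos: [0.5439, 0.1038, 0.1199]
ee_rot: [[-0.949, 0.314, 0.002], [0.314, 0.949, 0.001], [-0.001, 0.001, -1.0]]
wrist_force: [-0.2, -0.3, -0.6]
gripper_width: 0.004
gripper_force: 0.0
```

Emit:
drive_tool:
  rows:
    - [0, -4, 1.2, 0, 0, 0, 0]
    - [0, -4, 1.2, 0, 0, 0, 0]
    - [0, -4, 1.2, 0, 0, 0, 0]
    - [0, -4, 1.2, 0, 0, 0, 0]
    - [0, -4, 1.2, 0, 0, 0, 0]

```text
time_s: 4.02
tcp_pos: [0.5236, 0.1097, 0.1191]
ee_rot: [[-0.949, 0.314, -0.0], [0.314, 0.949, -0.0], [0.0, -0.0, -1.0]]
wrist_force: [-0.6, -0.9, -0.2]
gripper_width: 0.005
gripper_force: 0.0
```

```bash
python3 - <<'E'
from h import *
np.set_printoptions(precision=3,suppress=True)
s=sense(); p=np.array(s["tcp_pos"]); d=p[:2]-H; print("s_f",d@XB-.0095,"lat",d@YB,"tip",p[2]-.019,s["wrist_force"])
c=capture("scene"); save(c,"lid1.png",(180,100,420,280),3)
W=pts(c); m=masks_of("nozzle_box",c)[0]["region"]; P=W[m]; P=P[P[:,2]<.04]; print(rect(P[~np.isnan(P[:,0])]))
E
```

```text
s_f -0.002571858596363141 lat -0.006496697300113552 tip 0.10005034302918457 [-0.593 -0.897 -0.196]
[480.7 148.3 169.1  96.   71.2]
```

View pics/lid1.png

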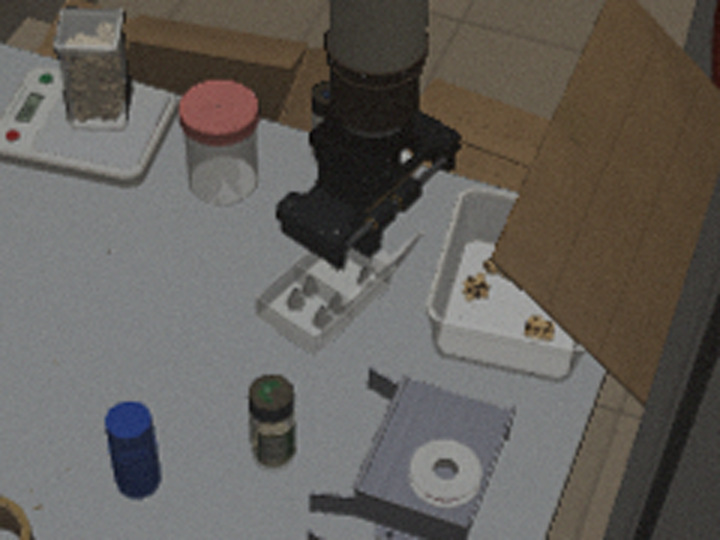

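```bash
python3 - <<'E'
from h import *
np.set_printoptions(precision=3,suppress=True)
c=capture("scene"); W=pts(c); R=np.array(c["R"]); t=np.array(c["t"])
def pr(X):
    q=R@np.array(X)+t; return np.round([(c["fx"]*q[0]/q[2]+c["cx"]-180)*3,(c["fy"]*q[1]/q[2]+c["cy"]-100)*3])
p=sense()["tcp_pos"]
print("tip",pr(p+np.array([0,0,-.019])),"tcp",pr(p))
for th in (107,90): 
  for l in (-.065,.065):
    k=H-XB*.086*np.cos(np.radians(th))+YB*l; print(th,l,pr([*k,.035+.086*np.sin(np.radians(th))]))
print("hinge end",pr([*(H-YB*.065),.035]))
for n in ("scene","top"):
    W=pts(capture(n)); L=within(W,(.46,.58),(.03,.085),(.05,.125)); c0=L.mean(0); nn=np.linalg.svd(L-c0)[2][2]; nn*=np.sign(nn[0]); print(n,len(L),c0,nn,np.degrees(np.arctan2(np.hypot(*nn[:2]),nn[2])),L[L[:,2]>.105].mean(0))
E
```

```text
tip [362. 269.] tcp [362. 257.]
107 -0.065 [339. 301.]
107 0.065 [419. 227.]
90 -0.065 [320. 286.]
90 0.065 [400. 213.]
hinge end [319. 339.]
scene 62 [0.522 0.063 0.091] [ 0.878 -0.352 -0.325] 108.94025512234481 [0.53  0.065 0.112]
top 7 [0.512 0.074 0.065] [ 0.933 -0.353  0.073] 85.80749783930254 [nan nan nan]<stdin>:13: RuntimeWarning: Mean of empty slice.
  ret = um.true_divide(
```

```bash
python3 - <<'E'
from h import *
c=capture("scene");d=capture("top"); a=cv2.resize(c["frame"][150:220,260:340],None,fx=5,fy=5,interpolation=2); b=cv2.resize(d["frame"][150:235,200:280],None,fx=5,fy=5,interpolation=2)
o=np.zeros((430,800,3),np.uint8); o[:350,:400]=a; o[:425,400:]=b
cv2.imwrite("pics/lid2.png",o[:,:,::-1])
E
```

```text
(no output)
```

View pics/lid2.png

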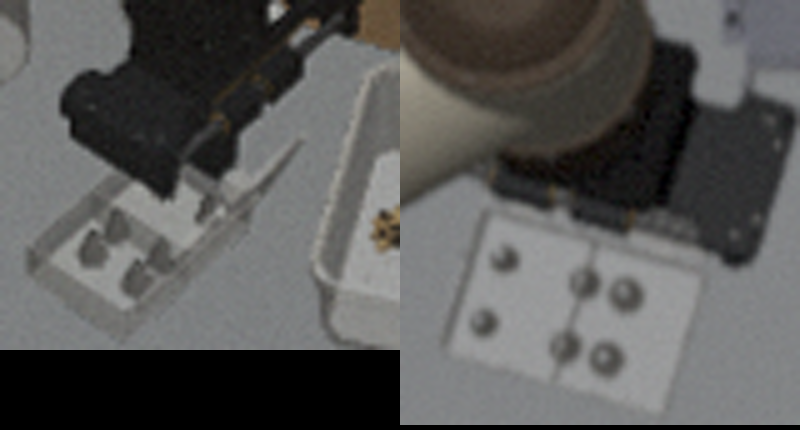

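Emit:
drive_tool:
  rows:
    - [0, 0, 0, 30, 0, 0, 0]
    - [0, 0, 0, 30, 0, 0, 0]
    - [0, 30, -10, 20, 0, 0, 0]
    - [0, 30, -10, 0, 0, 0, 0]
    - [0, 0, 0, 0, 0, 0, 0]

```text
time_s: 4.78
tcp_pos: [0.5888, 0.0889, 0.2002]
ee_rot: [[-0.949, 0.316, 0.005], [0.316, 0.949, 0.001], [-0.005, 0.002, -1.0]]
wrist_force: [0.8, 0.5, -0.9]
gripper_width: 0.008
gripper_force: 0.0
```

```bash
python3 - <<'E'
from h import *
np.set_printoptions(precision=3,suppress=True)
for n in ["top","scene"]:
    c=capture(n); W=pts(c); B=within(W,(.40,.575),(.04,.20),(.055,.13))
    for m in masks_of("lid_edge",c)[:1]:
        L=W[m["region"]]; L=L[(L[:,2]>.05)&(L[:,2]<.13)]; c0=L.mean(0); nn=np.linalg.svd(L-c0)[2][2]; nn*=np.sign(nn[0]); print(n,m["p"],len(L),c0,nn,np.degrees(np.arctan2(np.hypot(*nn[:2]),nn[2])),np.percentile(L[:,2],[2,50,98]),L[L[:,2]>.105].mean(0))
E
```

```text
top 0.85 630 [0.532 0.116 0.084] [ 0.907 -0.291 -0.305] 107.76018929686083 [0.051 0.083 0.122] [0.542 0.117 0.116]
scene 0.46 164 [0.538 0.106 0.096] [ 0.915 -0.29  -0.279] 106.2157863858283 [0.054 0.105 0.121] [0.543 0.108 0.114]
```

```bash
python3 - <<'E'
from h import *
np.set_printoptions(precision=3,suppress=True)
c=capture("scene"); W=pts(c); p=np.array(sense()["tcp_pos"]); print(p)
B=within(W,(p[0]-.13,p[0]+.13),(p[1]-.13,p[1]+.13),(.135,.32))
d=B[:,:2]-p[:2]
for lo in np.arange(.14,.3,.01):
    m=(B[:,2]>=lo)&(B[:,2]<lo+.01)
    if m.sum()>2: q=d[m]; print(round(lo,2),m.sum(),"xb",(q@XB).min(),(q@XB).max(),"yb",(q@YB).min(),(q@YB).max())
save(c,"g.png",(270,100,400,220),5)
E
```

```text
[0.583 0.09  0.198]
0.21 15 xb -0.005614933070803904 0.1364643977258757 yb -0.010897050019969616 0.07498686422239387
0.22 132 xb -0.0006057348550070373 0.13938476469650618 yb -0.0143206935935471 0.16089564267520912
0.23 287 xb 0.0015784130407037217 0.13718701346596832 yb -0.019223055471960036 0.15964620709358956
0.24 238 xb 0.006743336132315932 0.1210266971251306 yb -0.023020656285259237 0.1560412042282964
0.25 272 xb -0.0006857046528160535 0.11738020507663675 yb -0.024929492560894228 0.15148594921407363
0.26 30 xb 0.002916049340990097 0.09933945274784808 yb -0.028141150644641916 0.15037535048213635
0.28 55 xb -0.03453212276318472 0.04182018142214218 yb -0.08872988688215486 0.08198584186415923
0.29 157 xb -0.03147361720426548 0.04372738728243352 yb -0.08981907657180653 0.08216779084511314
```

View pics/g.png

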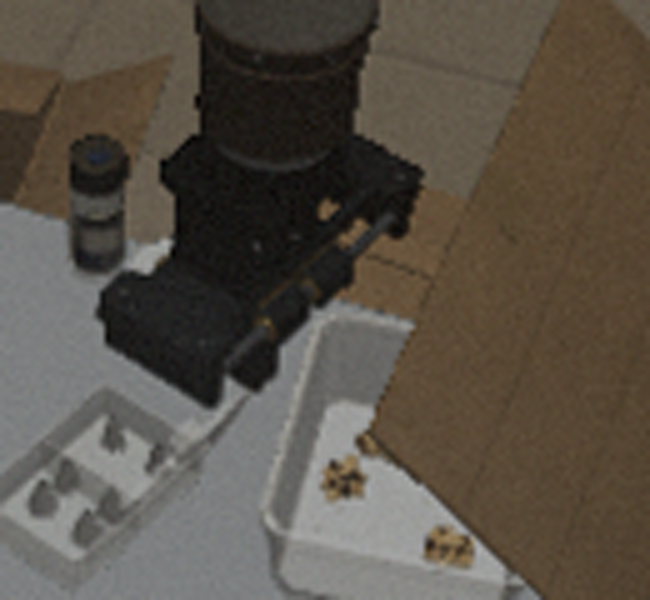

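Emit:
drive_tool:
  rows:
    - [0, 1, 3, -30, 0, 0, 0]
    - [0, 1, 3, -31, 0, 0, 0]
    - [0, 0, 0, -30, 0, 0, 0]
    - [0, -10, 3, 0, 0, 0, 0]
    - [0, -10, 3, 0, 0, 0, 0]

```text
time_s: 5.45
tcp_pos: [0.5639, 0.1013, 0.1066]
ee_rot: [[-0.949, 0.314, -0.004], [0.314, 0.949, -0.002], [0.003, -0.003, -1.0]]
wrist_force: [-0.1, 0.4, 1.1]
gripper_width: 0.005
gripper_force: 0.0
```

Emit:
drive_tool:
  rows:
    - [0, -5, 1.6, 0, 0, 0, 0]
    - [0, -5, 1.6, 0, 0, 0, 0]
    - [0, -5, 1.6, 0, 0, 0, 0]
    - [0, -5, 1.6, 0, 0, 0, 0]
    - [0, 0, 0, 0, 0, 0, 0]

```text
time_s: 5.87
tcp_pos: [0.5455, 0.1084, 0.1093]
ee_rot: [[-0.95, 0.314, 0.001], [0.314, 0.95, 0.001], [-0.001, 0.001, -1.0]]
wrist_force: [-0.5, 0.3, -0.0]
gripper_width: 0.003
gripper_force: 0.0
```

```bash
cat >> h.py <<'E'
def st():
    s=sense(); p=np.array(s["tcp_pos"]); d=p[:2]-H; print(np.round(p,4),"s_f %.4f lat %.4f tip %.4f"%(d@XB-.0095,d@YB,p[2]-.019),np.round(s["wrist_force"],2))
def lid(n="scene",lo=.05):
    c=capture(n); W=pts(c)
    for m in masks_of("lid_edge",c)[:2]:
        L=W[m["region"]]; L=L[(L[:,2]>lo)&(L[:,2]<.135)&(L[:,0]>.4)]
        if len(L)<10: continue
        c0=L.mean(0); nn=np.linalg.svd(L-c0)[2][2]; nn*=np.sign(nn[0]); print(n,round(m["p"],2),len(L),c0,nn,"ang",np.degrees(np.arctan2(np.hypot(*nn[:2]),nn[2])),"top",L[L[:,2]>L[:,2].max()-.012].mean(0))
    return c
E
python3 - <<'E'
from h import *
np.set_printoptions(precision=3,suppress=True)
st(); c=lid(); c2=lid("top")
a=cv2.resize(c["frame"][140:210,260:340],None,fx=5,fy=5,interpolation=2); b=cv2.resize(c2["frame"][140:225,200:280],None,fx=5,fy=5,interpolation=2)
o=np.zeros((430,800,3),np.uint8); o[:350,:400]=a; o[:425,400:]=b
cv2.imwrite("pics/lid3.png",o[:,:,::-1])
E
```

```text
[0.545 0.108 0.109] s_f 0.0186 lat -0.0011 tip 0.0903 [-0.47  0.27 -0.  ]
scene 0.73 68 [0.529 0.076 0.096] [ 0.896 -0.308 -0.321] ang 108.71526508236053 top [0.534 0.074 0.112]
top 0.86 293 [0.525 0.115 0.067] [ 0.896 -0.285 -0.341] ang 109.95380695315183 top [0.53  0.108 0.087]
```

View pics/lid3.png

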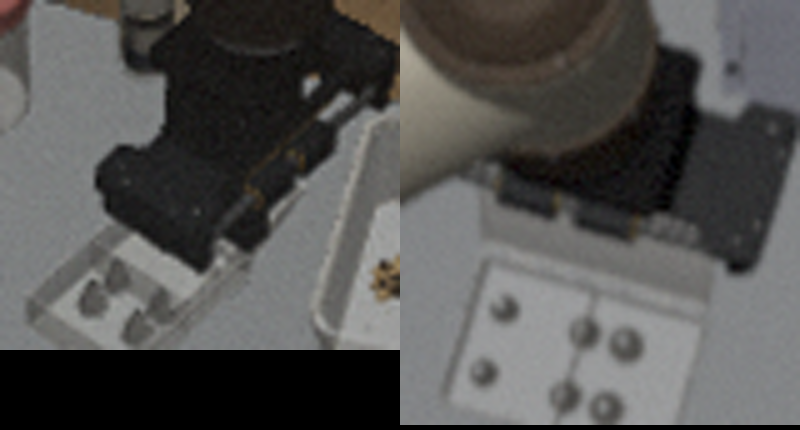

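Emit:
drive_tool:
  rows:
    - [0, -4, 1.2, 0, 0, 0, 0]
    - [0, -4, 1.2, 0, 0, 0, 0]
    - [0, -4, 1.2, 0, 0, 0, 0]
    - [0, -4, 1.2, 0, 0, 0, 0]
    - [0, -4, 1.2, 0, 0, 0, 0]

```text
time_s: 6.48
tcp_pos: [0.5255, 0.1141, 0.108]
ee_rot: [[-0.949, 0.314, -0.0], [0.314, 0.949, -0.0], [0.0, -0.0, -1.0]]
wrist_force: [-0.1, 0.7, 0.7]
gripper_width: 0.01
gripper_force: 0.0
```

```bash
python3 - <<'E'
from h import *
np.set_printoptions(precision=3,suppress=True)
st(); c=lid(); c2=lid("top"); lid("top",.04)
W=pts(c2)
for l in (-.055,-.04,.04,.055):
  P=within(W,(.4,.6),(.0,.25),(.03,.13)); d=P[:,:2]-H; m=abs(d@YB-l)<.008
  for z in np.arange(.03,.13,.01):
    k=m&(abs(P[:,2]-z-.005)<.005)&(d@XB>-.03)&(d@XB<.06)
    if k.sum(): print(l,round(z,2),k.sum(),np.median((d@XB)[k]))
E
```

```text
[0.525 0.114 0.108] s_f -0.0022 lat -0.0018 tip 0.0890 [-0.09  0.72  0.74]
scene 0.75 138 [0.535 0.097 0.097] [ 0.915 -0.287 -0.284] ang 106.51271238717523 top [0.54  0.096 0.115]
-0.055 0.03 17 -0.010861009195275982
-0.055 0.06 1 0.004601820283302146
-0.04 0.03 20 -0.008307877066297577
-0.04 0.04 3 -0.007564241631528198
-0.04 0.05 3 0.004317608165949129
-0.04 0.06 2 0.00454038183012112
0.04 0.03 9 -0.01127078286527563
0.055 0.03 5 -0.011551308684494572
```

```bash
python3 - <<'E'
from h import *
np.set_printoptions(precision=3,suppress=True)
z=np.load("scene0.npz"); W=z["W"]; f=z["f"]; p=np.array([.2083,-.5893,.205])
c=capture("scene"); R=np.array(c["R"]); t=np.array(c["t"])
def pr(X):
    q=R@np.array(X)+t; return np.round([c["fx"]*q[0]/q[2]+c["cx"],c["fy"]*q[1]/q[2]+c["cy"]])
ty=np.array([-.333,.943,0]); 
for n,k in (("tcp",p),("tip",p-[0,0,.019]),("tip+",p-[0,0,.019]+ty*.05),("tip-",p-[0,0,.019]-ty*.05),("body",p+[0,0,.051])): print(n,pr(k))
P=within(W,(.05,.4),(-.75,-.4),(.05,.35)); d=P-p
for lo in np.arange(-.15,.15,.01):
    m=(d[:,2]>=lo)&(d[:,2]<lo+.01)
    if m.sum(): q=d[m]; tx=np.array([.943,.333,0]); print(round(lo,2),m.sum(),"tx",np.percentile(q@tx,[2,50,98]),"ty",np.percentile(q@ty,[2,50,98]))
cv2.imwrite("pics/g0.png",cv2.resize(f[250:380,0:150],None,fx=5,fy=4.6)[:,:,::-1])
E
```

```text
tcp [ 57. 336.]
tip [ 60. 339.]
tip+ [ 67. 319.]
tip- [ 52. 361.]
body [ 48. 326.]
0.01 12 tx [-0.002  0.011  0.014] ty [-0.053  0.042  0.047]
0.02 37 tx [-0.003  0.011  0.016] ty [-0.055  0.04   0.047]
0.03 32 tx [-0.001  0.013  0.016] ty [-0.055  0.041  0.049]
0.04 22 tx [-0.006  0.012  0.015] ty [-0.013  0.043  0.052]
0.05 18 tx [-0.005  0.012  0.015] ty [0.041 0.043 0.053]
0.06 17 tx [-0.002  0.004  0.01 ] ty [0.041 0.044 0.047]
0.07 11 tx [0.002 0.009 0.014] ty [0.045 0.046 0.049]
0.08 38 tx [-0.03   0.011  0.04 ] ty [-0.089 -0.087  0.08 ]
0.09 145 tx [-0.025  0.039  0.042] ty [-0.09  -0.052  0.081]
0.1 413 tx [-0.008  0.034  0.042] ty [-0.086  0.019  0.079]
0.11 253 tx [-0.025  0.028  0.041] ty [-0.096 -0.017  0.083]
0.12 1093 tx [-0.029  0.014  0.04 ] ty [-0.097 -0.058  0.087]
0.13 523 tx [-0.027  0.02   0.039] ty [-0.096 -0.052  0.084]
0.14 70 tx [-0.016  0.024  0.028] ty [-0.053 -0.037  0.012]
```

View pics/g0.png

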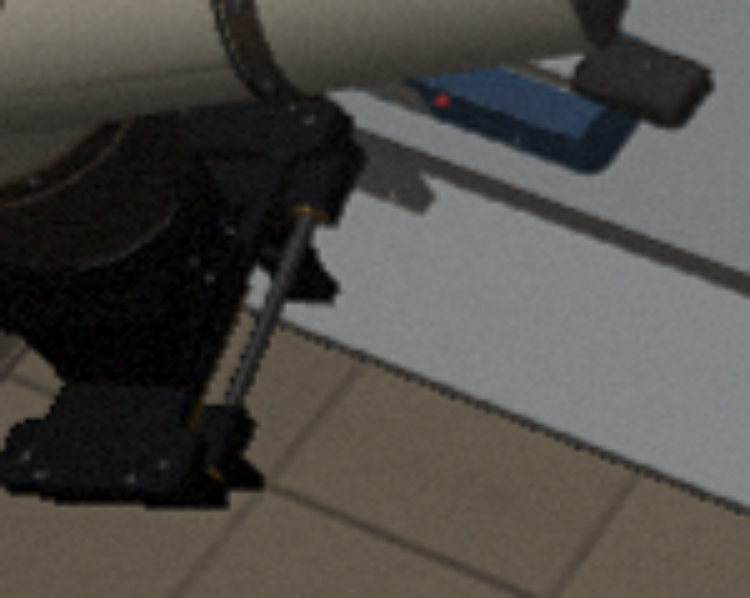

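The fingers sit about 29 mm higher than I assumed: the depth data shows the tips at roughly TCP+10 mm. The tool therefore passed above the lid without touching it. I'll back off, go lower and repeat.

Emit:
drive_tool:
  rows:
    - [0, 0, 0, 20, 0, 0, 0]
    - [0, 24, -8, 0, 0, 0, 0]
    - [0, 24, -8, 0, 0, 0, 0]
    - [0, 0, 0, -20, 0, 0, 0]
    - [0, 0, 0, -20, 0, 0, 0]

```text
time_s: 7.25
tcp_pos: [0.5763, 0.098, 0.0885]
ee_rot: [[-0.949, 0.316, 0.004], [0.316, 0.949, 0.002], [-0.003, 0.003, -1.0]]
wrist_force: [0.1, -0.4, -1.3]
gripper_width: 0.005
gripper_force: 0.0
```

Emit:
drive_tool:
  rows:
    - [0, 0, 0, 0, 0, 0, 0]
    - [0, -9, 3, 0, 0, 0, 0]
    - [0, -5, 1.6, 0, 0, 0, 0]
    - [0, -5, 1.6, 0, 0, 0, 0]
    - [0, -5, 1.6, 0, 0, 0, 0]

```text
time_s: 7.67
tcp_pos: [0.5503, 0.1065, 0.0897]
ee_rot: [[-0.95, 0.313, 0.003], [0.313, 0.95, 0.001], [-0.003, 0.002, -1.0]]
wrist_force: [1.3, 0.6, 0.3]
gripper_width: 0.01
gripper_force: 0.6
```

Emit:
drive_tool:
  rows:
    - [0, -4, 1.3, 0, 0, 0, 0]
    - [0, -4, 1.3, 0, 0, 0, 0]
    - [0, -4, 1.3, 0, 0, 0, 0]
    - [0, -4, 1.3, 0, 0, 0, 0]
    - [0, 0, 0, 0, 0, 0, 0]

```text
time_s: 8.08
tcp_pos: [0.533, 0.1111, 0.0881]
ee_rot: [[-0.949, 0.314, -0.001], [0.314, 0.949, 0.0], [0.001, -0.0, -1.0]]
wrist_force: [0.1, -0.9, -0.5]
gripper_width: 0.006
gripper_force: 0.0
```

```bash
python3 - <<'E'
from h import *
np.set_printoptions(precision=3,suppress=True)
st(); c=lid(); c2=lid("top")
E
```

```text
[0.533 0.111 0.088] s_f 0.0059 lat -0.0023 tip 0.0691 [ 0.1  -0.93 -0.52]
scene 0.47 130 [0.513 0.09  0.075] [ 0.944 -0.311 -0.109] ang 96.25056698800455 top [0.509 0.06  0.116]
top 0.75 56 [0.514 0.111 0.064] [ 0.954 -0.3    0.003] ang 89.83114713718516 top [0.513 0.13  0.125]
```

Emit:
drive_tool:
  rows:
    - [0, -4.4, 1.4, 0, 0, 0, 0]
    - [0, -4.4, 1.4, 0, 0, 0, 0]
    - [0, -4.4, 1.4, 0, 0, 0, 0]
    - [0, -4.4, 1.4, -0.5, 0, 0, 0]
    - [0, -4.4, 1.4, -0.5, 0, 0, 0]

```text
time_s: 8.7
tcp_pos: [0.5117, 0.1182, 0.0872]
ee_rot: [[-0.949, 0.314, 0.0], [0.314, 0.949, 0.0], [-0.0, 0.0, -1.0]]
wrist_force: [0.4, -0.1, 2.0]
gripper_width: 0.007
gripper_force: 0.5
```

Emit:
drive_tool:
  rows:
    - [0, -4.4, 1.4, -1, 0, 0, 0]
    - [0, -4.4, 1.4, -1.2, 0, 0, 0]
    - [0, -4.4, 1.4, -1.4, 0, 0, 0]
    - [0, -4.4, 1.4, -1.6, 0, 0, 0]
    - [0, -4.4, 1.4, -1.8, 0, 0, 0]

```text
time_s: 9.12
tcp_pos: [0.4895, 0.1252, 0.0799]
ee_rot: [[-0.949, 0.314, 0.0], [0.314, 0.949, 0.0], [-0.0, 0.0, -1.0]]
wrist_force: [-0.1, -0.6, 0.4]
gripper_width: 0.005
gripper_force: 0.4
```

Emit:
drive_tool:
  rows:
    - [0, -3.8, 1.2, -2.5, 0, 0, 0]
    - [0, -3.8, 1.2, -2.8, 0, 0, 0]
    - [0, -3.8, 1.2, -3, 0, 0, 0]
    - [0, -3.8, 1.2, -3.2, 0, 0, 0]
    - [0, -3.8, 1.2, -3.5, 0, 0, 0]

```text
time_s: 9.53
tcp_pos: [0.4707, 0.1311, 0.0647]
ee_rot: [[-0.949, 0.314, 0.0], [0.314, 0.949, 0.0], [-0.0, 0.0, -1.0]]
wrist_force: [1.3, 1.1, -0.1]
gripper_width: 0.002
gripper_force: 0.4
```

```bash
python3 - <<'E'
from h import *
np.set_printoptions(precision=3,suppress=True)
st(); c=lid("scene",.03); c2=lid("top",.03)
E
```

```text
[0.471 0.131 0.065] s_f -0.0595 lat -0.0022 tip 0.0457 [ 1.26  1.15 -0.11]
scene 0.72 367 [ 0.506 -0.083  0.082] [ 0.493 -0.831  0.257] ang 75.099069470837 top [ 0.502 -0.075  0.106]
scene 0.64 716 [0.488 0.122 0.059] [ 0.592 -0.191  0.783] ang 38.42703155299276 top [0.488 0.135 0.108]
```

Emit:
drive_tool:
  rows:
    - [0, -2.1, 0.7, -3.2, 0, 0, 0]
    - [0, -2.1, 0.7, -3.2, 0, 0, 0]
    - [0, -2.1, 0.7, -3.2, 0, 0, 0]
    - [0, -2.1, 0.7, -3.2, 0, 0, 0]
    - [0, -2.1, 0.7, -3.2, 0, 0, 0]

```text
time_s: 10.15
tcp_pos: [0.4604, 0.1346, 0.0488]
ee_rot: [[-0.949, 0.314, 0.0], [0.314, 0.949, 0.0], [-0.0, 0.0, -1.0]]
wrist_force: [0.2, -0.7, 0.5]
gripper_width: 0.004
gripper_force: 0.3
```

Emit:
drive_tool:
  rows:
    - [0, -1.3, 0.4, -3.5, 0, 0, 0]
    - [0, -1.3, 0.4, -3.5, 0, 0, 0]
    - [0, -1.3, 0.4, -3, 0, 0, 0]
    - [0, -1.3, 0.4, -3, 0, 0, 0]
    - [0, -1, 0.3, -3, 0, 0, 0]

```text
time_s: 10.57
tcp_pos: [0.4542, 0.1364, 0.0327]
ee_rot: [[-0.949, 0.314, -0.0], [0.314, 0.949, -0.0], [0.0, -0.0, -1.0]]
wrist_force: [0.5, 0.2, 0.7]
gripper_width: 0.005
gripper_force: 0.3
```

Emit:
drive_tool:
  rows:
    - [0, 0, 0, -1.5, 0, 0, 0]
    - [0, 0, 0, -1.5, 0, 0, 0]
    - [0, 0, 0, 0, 0, 0, 0]

```text
time_s: 10.82
tcp_pos: [0.454, 0.1362, 0.0297]
ee_rot: [[-0.949, 0.314, -0.001], [0.314, 0.949, -0.0], [0.001, -0.001, -1.0]]
wrist_force: [0.2, -0.4, -0.1]
gripper_width: 0.001
gripper_force: 0.0
```

Emit:
drive_tool:
  rows:
    - [0, 0, 0, -1.5, 0, 0, 0]
    - [0, 0, 0, -1.5, 0, 0, 0]
    - [0, 0, 0, 0, 0, 0, 0]

```text
time_s: 11.07
tcp_pos: [0.4542, 0.1363, 0.0269]
ee_rot: [[-0.949, 0.314, -0.0], [0.314, 0.949, -0.0], [0.0, -0.0, -1.0]]
wrist_force: [0.5, 0.5, 0.3]
gripper_width: 0.006
gripper_force: 0.0
```

```bash
python3 - <<'E'
from h import *
np.set_printoptions(precision=3,suppress=True)
st(); 
for n in("scene","top"):
  W=pts(capture(n)); P=within(W,(.4,.56),(.04,.22),(.015,.075)); d=P[:,:2]-H; a=d@XB; b=d@YB
  for l in (-.08,-.07,-.05,-.03,-.015):
    k=(abs(a-l)<.006)&(abs(b)<.06)&(abs(b)>.025); 
    if k.sum()>2: print(n,l,k.sum(),np.percentile(P[k,2],[10,50,90]))
E
```

```text
[0.454 0.136 0.027] s_f -0.0768 lat -0.0022 tip 0.0079 [0.48 0.5  0.32]
scene -0.08 14 [0.039 0.044 0.044]
scene -0.07 37 [0.038 0.041 0.043]
scene -0.05 68 [0.038 0.041 0.044]
scene -0.03 67 [0.036 0.039 0.043]
scene -0.015 76 [0.034 0.038 0.042]
top -0.015 37 [0.038 0.041 0.045]
```

Emit:
drive_tool:
  rows:
    - [0, 0, 0, -1, 0, 0, 0]
    - [0, 0, 0, -1, 0, 0, 0]
    - [0, 0, 0, 0, 0, 0, 0]

```text
time_s: 11.42
tcp_pos: [0.4542, 0.1364, 0.0249]
ee_rot: [[-0.949, 0.314, -0.0], [0.314, 0.949, -0.0], [0.0, -0.0, -1.0]]
wrist_force: [0.2, -0.5, -0.2]
gripper_width: -0.0
gripper_force: 0.0
```

Emit:
drive_tool:
  rows:
    - [0, 0, 0, -1, 0, 0, 0]
    - [0, 0, 0, -1, 0, 0, 0]
    - [0, 0, 0, 0, 0, 0, 0]

```text
time_s: 11.67
tcp_pos: [0.4543, 0.1364, 0.0234]
ee_rot: [[-0.949, 0.314, -0.0], [0.314, 0.949, -0.0], [-0.0, -0.0, -1.0]]
wrist_force: [-0.6, -0.3, 3.3]
gripper_width: 0.003
gripper_force: 1.5
```

Emit:
drive_tool:
  rows:
    - [0, 0, 0, -1, 0, 0, 0]
    - [0, 0, 0, -1, 0, 0, 0]
    - [0, 0, 0, 0, 0, 0, 0]

```text
time_s: 11.92
tcp_pos: [0.4543, 0.1365, 0.0229]
ee_rot: [[-0.95, 0.313, 0.0], [0.313, 0.95, -0.0], [-0.0, -0.0, -1.0]]
wrist_force: [-5.7, -0.2, 16.2]
gripper_width: 0.005
gripper_force: 8.4
```

Emit:
drive_tool:
  rows:
    - [0, 0, 0, -1, 0, 0, 0]
    - [0, 0, 0, 0, 0, 0, 0]

```text
time_s: 12.08
tcp_pos: [0.4544, 0.1365, 0.0228]
ee_rot: [[-0.95, 0.313, 0.001], [0.313, 0.95, -0.0], [-0.001, -0.0, -1.0]]
wrist_force: [-7.7, -0.7, 23.4]
gripper_width: 0.003
gripper_force: 11.7
```

The lid is pressed down and stops solidly at 23 N. I'll lift off and check the lid while moving to the shaker.

Emit:
drive_tool:
  rows:
    - [0, 0, 0, 25, 0, 0, 0]
    - [0, 0, 0, 40, 0, 0, 0]
    - [50, 0, 0, 40, 0, 0, 0]
    - [100, 7.5, -30, 25, 0, 0, 0]
    - [100, 7.5, -35, 0, 0, 0, 0]

```text
time_s: 12.5
tcp_pos: [0.4735, 0.0735, 0.1564]
ee_rot: [[-0.951, 0.309, 0.013], [0.309, 0.951, 0.005], [-0.011, 0.009, -1.0]]
wrist_force: [0.9, 0.6, -0.2]
gripper_width: 0.155
gripper_force: 0.0
```

Emit:
drive_tool:
  rows:
    - [100, 7.5, -36, 0, 0, 0, 0]
    - [100, 7.5, -36, 0, 0, 0, 0]
    - [100, 7.5, -36, 0, 0, 0, 0]
    - [100, 7.5, -35, 0, 0, 0, 0]
    - [100, 0, 0, 0, 0, 0, 0]

```text
time_s: 12.92
tcp_pos: [0.4998, -0.0761, 0.1497]
ee_rot: [[-0.948, 0.32, -0.0], [0.32, 0.948, -0.001], [-0.0, -0.001, -1.0]]
wrist_force: [1.1, 0.6, 0.3]
gripper_width: 0.528
gripper_force: 0.0
```

```bash
python3 - <<'E'
from h import *
np.set_printoptions(precision=3,suppress=True)
st(); print(sense()["joints"])
for n in("scene","top"):
  W=pts(capture(n)); P=within(W,(.4,.56),(.04,.22),(.015,.13)); d=P[:,:2]-H; a=d@XB; b=d@YB
  print(n,rect(P[P[:,2]>.032]),P[:,2].max())
  for l in (-.08,-.07,-.05,-.03,-.015):
    k=(abs(a-l)<.006)&(abs(b)<.06); 
    if k.sum()>2: print(n,l,k.sum(),np.percentile(P[k,2],[10,50,90]))
E
```

```text
[ 0.5   -0.076  0.15 ] s_f 0.0312 lat -0.1908 tip 0.1307 [1.15 0.56 0.34]
[   9.8     13.347  -20.787    0.06   -55.881 -118.474]
scene [502.8 126.2  88.5 119.1  18.5] 0.046044274738096
scene -0.08 7 [0.035 0.039 0.042]
scene -0.07 4 [0.036 0.039 0.044]
scene -0.05 7 [0.034 0.037 0.039]
scene -0.03 40 [0.033 0.039 0.043]
scene -0.015 126 [0.032 0.038 0.042]
top [461.3 193.9  28.   41.3  89.2] 0.04628877443390988
top -0.08 34 [0.039 0.041 0.043]
top -0.07 28 [0.039 0.041 0.044]
```

Emit:
drive_tool:
  rows:
    - [100, 0, 4, 0, 0, 0, 0]
    - [100, 0, 0, 0, 0, 0, 0]
    - [100, 0, 0, 0, 0, 0, 0]
    - [100, 0, 0, -10, 0, 0, 0]
    - [100, 0, 0, -15, 0, 0, 0]

```text
time_s: 13.43
tcp_pos: [0.5005, -0.0665, 0.1258]
ee_rot: [[-0.95, 0.312, 0.004], [0.312, 0.95, 0.0], [-0.004, 0.002, -1.0]]
wrist_force: [0.4, -0.1, 0.2]
gripper_width: 0.969
gripper_force: 0.0
```

Emit:
drive_tool:
  rows:
    - [100, 0, 0, -20, 0, 0, 0]
    - [100, 0, 0, -20, 0, 0, 0]
    - [100, 0, 0, -20, 0, 0, 0]
    - [100, 0, 0, -20, 0, 0, 0]
    - [100, 0, 0, -3, 0, 0, 0]

```text
time_s: 13.85
tcp_pos: [0.4963, -0.0672, 0.0384]
ee_rot: [[-0.949, 0.314, -0.007], [0.314, 0.949, -0.001], [0.007, -0.003, -1.0]]
wrist_force: [-0.3, -0.1, -0.6]
gripper_width: 1.003
gripper_force: 0.0
```

Emit:
drive_tool:
  rows:
    - [0, 0, 0, 0, 0, 0, 0]
    - [0, 0, 0, 0, 0, 0, 0]
    - [0, 0, 0, 0, 0, 0, 0]
    - [0, 0, 0, 0, 0, 0, 0]
    - [0, 0, 0, 0, 0, 0, 0]

```text
time_s: 14.27
tcp_pos: [0.5, -0.0674, 0.0431]
ee_rot: [[-0.949, 0.314, 0.002], [0.314, 0.949, 0.0], [-0.002, 0.001, -1.0]]
wrist_force: [-0.5, 0.9, -0.1]
gripper_width: 0.703
gripper_force: 0.0
```

Emit:
drive_tool:
  rows:
    - [0, 0, 0, 0, 0, 0, 0]
    - [0, 0, 0, 0, 0, 0, 0]
    - [0, 0, 0, 0, 0, 0, 0]
    - [0, 0, 0, 0, 0, 0, 0]

```text
time_s: 14.6
tcp_pos: [0.4993, -0.0678, 0.0424]
ee_rot: [[-0.949, 0.314, 0.0], [0.314, 0.949, -0.0], [-0.0, -0.0, -1.0]]
wrist_force: [-0.9, -1.8, 2.0]
gripper_width: 0.5
gripper_force: 29.8
```

Emit:
drive_tool:
  rows:
    - [0, 0, 0, 20, 0, 0, 0]
    - [0, 0, 0, 30, 0, 0, 0]
    - [0, -3, -15, 10, 0, 0, 0]
    - [0, -7, -30, 0, 0, 0, 0]
    - [0, -8, -32, 0, 0, 0, 0]

```text
time_s: 15.02
tcp_pos: [0.4821, -0.1445, 0.103]
ee_rot: [[-0.95, 0.312, 0.003], [0.312, 0.95, 0.0], [-0.003, 0.001, -1.0]]
wrist_force: [0.3, -0.8, -1.9]
gripper_width: 0.501
gripper_force: 29.8
```

Emit:
drive_tool:
  rows:
    - [0, -8, -32, 0, 0, 0, 0]
    - [0, -8, -32, 0, 0, 0, 0]
    - [0, -8, -30, 0, 0, 0, 0]
    - [0, -7, -20, 0, 0, 0, 0]
    - [0, 0, -10, 0, 0, 0, 0]

```text
time_s: 15.43
tcp_pos: [0.4485, -0.2704, 0.1015]
ee_rot: [[-0.948, 0.317, -0.001], [0.317, 0.948, 0.001], [0.002, 0.0, -1.0]]
wrist_force: [-0.0, -0.1, -2.1]
gripper_width: 0.503
gripper_force: 29.8
```

Emit:
drive_tool:
  rows:
    - [0, 0, 0, 0, 0, 0, 0]
    - [0, 0, 0, -20, 0, 0, 0]
    - [0, 0, 0, -20, 0, 0, 0]
    - [0, 0, 0, -10, 0, 0, 0]
    - [0, 0, 0, 0, 0, 0, 0]

```text
time_s: 15.85
tcp_pos: [0.4487, -0.2672, 0.0497]
ee_rot: [[-0.949, 0.314, -0.005], [0.314, 0.95, 0.002], [0.006, 0.0, -1.0]]
wrist_force: [-0.4, 0.0, -2.1]
gripper_width: 0.501
gripper_force: 29.8
```

Emit:
drive_tool:
  rows:
    - [0, 0, 0, -4, 0, 0, 0]
    - [0, 0, 0, -3, 0, 0, 0]
    - [0, 0, 0, -2, 0, 0, 0]
    - [0, 0, 0, 0, 0, 0, 0]

```text
time_s: 16.18
tcp_pos: [0.4506, -0.2685, 0.0433]
ee_rot: [[-0.949, 0.314, 0.001], [0.314, 0.949, -0.0], [-0.001, 0.0, -1.0]]
wrist_force: [-0.4, 0.6, -0.1]
gripper_width: 0.501
gripper_force: 29.8
```

Emit:
drive_tool:
  rows:
    - [0, 0, 0, -1, 0, 0, 0]
    - [0, 0, 0, 0, 0, 0, 0]

```text
time_s: 16.35
tcp_pos: [0.4507, -0.2687, 0.0425]
ee_rot: [[-0.949, 0.314, 0.001], [0.314, 0.949, -0.0], [-0.001, 0.0, -1.0]]
wrist_force: [0.4, -1.0, -0.5]
gripper_width: 0.502
gripper_force: 29.8
```

Emit:
drive_tool:
  rows:
    - [55, 0, 0, -0.5, 0, 0, 0]
    - [70, 0, 0, 0, 0, 0, 0]
    - [100, 0, 0, 0, 0, 0, 0]
    - [100, 0, 0, 0, 0, 0, 0]
    - [100, 0, 0, 0, 0, 0, 0]

```text
time_s: 16.77
tcp_pos: [0.4504, -0.2686, 0.0417]
ee_rot: [[-0.949, 0.314, 0.0], [0.314, 0.949, -0.0], [-0.0, 0.0, -1.0]]
wrist_force: [-0.1, 0.3, -0.6]
gripper_width: 0.77
gripper_force: 0.0
```

Emit:
drive_tool:
  rows:
    - [100, 0, 0, 0, 0, 0, 0]
    - [100, 0, 0, 20, 0, 0, 0]
    - [100, 0, 0, 40, 0, 0, 0]
    - [50, 0, 0, 40, 0, 0, 0]
    - [50, 0, 30, 20, 0, 0, 0]

```text
time_s: 17.18
tcp_pos: [0.453, -0.2418, 0.1663]
ee_rot: [[-0.948, 0.317, 0.007], [0.317, 0.949, -0.004], [-0.008, -0.002, -1.0]]
wrist_force: [0.9, 1.2, 0.5]
gripper_width: 0.918
gripper_force: 0.0
```

```bash
python3 - <<'E'
from h import *
np.set_printoptions(precision=3,suppress=True)
st(); c=capture("top"); W=pts(c)
P=within(W,(.4,.57),(.03,.23),(.03,.06)); print("box",rect(P))
for n in ("top","scene"):
    W=pts(capture(n)); S=within(W,(.41,.49),(-.31,-.22),(.095,.12)); print("shaker",n,rect(S) if len(S)>5 else 0,len(S), np.percentile(S[:,2],95) if len(S) else 0)
    P=within(W,(.4,.57),(.03,.23),(.033,.06)); r=rect(P); print(n,r,P[:,2].max()); print(cv2.boxPoints(((r[0],r[1]),(r[2],r[3]),r[4])))
E
```

```text
[ 0.453 -0.242  0.166] s_f 0.0370 lat -0.3628 tip 0.1473 [0.87 1.25 0.49]
box [504.9 125.  131.5 170.1  74.1]
shaker top [ 441.7 -266.5   43.9   24.4   70.3] 84 0.11089339018769054
top [505.3 123.8 130.2 170.9  72.3] 0.04838179979995098
[[404.103  87.761]
 [566.912  35.802]
 [606.497 159.839]
 [443.688 211.798]]
shaker scene [ 454.3 -271.5   43.9   44.3   69.9] 219 0.10958685847867809
scene [506.8 124.2 134.8 165.1  74.7] 0.04682857093516352
[[409.391  80.972]
 [568.639  37.406]
 [604.209 167.428]
 [444.961 210.994]]
```

```bash
python3 - <<'E'
from h import *
np.set_printoptions(precision=3,suppress=True)
for n in ("top","scene"):
    W=pts(capture(n)); P=within(W,(.38,.57),(.03,.23),(.034,.046)); d=P[:,:2]-H; P=P[(d@XB<.012)&(abs(d@YB)<.085)]; d=P[:,:2]-H
    print(n,len(P),rect(P),np.percentile(d@XB,[1,99]),np.percentile(d@YB,[1,99]))
E
```

```text
top 1478 [468.2 135.8 130.8  92.7  71.9] [-0.096 -0.01 ] [-0.063  0.065]
scene 813 [472.  133.  134.4  92.7  73.6] [-0.093 -0.006] [-0.065  0.065]
```

The shaker stands upright at (0.451, -0.269). Next I'll swing to the left side of the box and turn the jaws parallel to its side wall.

Emit:
drive_tool:
  rows:
    - [45, 3, 30, 0, 0, 0, 0.122]
    - [45, 3, 35, 0, 0, 0, 0.122]
    - [45, 3, 35, 0, 0, 0, 0.122]
    - [45, 3, 35, 0, 0, 0, 0.122]
    - [45, 3, 35, 0, 0, 0, 0.122]

```text
time_s: 17.85
tcp_pos: [0.4642, -0.0679, 0.1598]
ee_rot: [[-0.957, -0.291, -0.004], [-0.291, 0.957, -0.001], [0.004, 0.0, -1.0]]
wrist_force: [0.4, 0.5, 0.4]
gripper_width: 0.46
gripper_force: 0.0
```

Emit:
drive_tool:
  rows:
    - [45, 3, 35, 0, 0, 0, 0.122]
    - [45, 3, 35, 0, 0, 0, 0.122]
    - [45, 3, 35, 0, 0, 0, 0.122]
    - [45, 3, 35, 0, 0, 0, 0.122]
    - [45, 3, 35, 0, 0, 0, 0.122]

```text
time_s: 18.27
tcp_pos: [0.4795, 0.1072, 0.1598]
ee_rot: [[-0.617, -0.787, -0.003], [-0.787, 0.617, -0.002], [0.004, 0.001, -1.0]]
wrist_force: [0.8, 0.7, 0.5]
gripper_width: 0.452
gripper_force: 0.0
```

Emit:
drive_tool:
  rows:
    - [45, 3, 35, 0, 0, 0, 0.122]
    - [45, 3, 35, 0, 0, 0, 0.122]
    - [45, 3, 30, 0, 0, 0, 0.122]
    - [45, 3, 20, 0, 0, 0, 0]
    - [45, 0, 0, 0, 0, 0, 0]

```text
time_s: 18.68
tcp_pos: [0.4927, 0.229, 0.1592]
ee_rot: [[-0.297, -0.955, -0.002], [-0.955, 0.297, -0.002], [0.002, 0.001, -1.0]]
wrist_force: [0.7, -0.2, -0.1]
gripper_width: 0.446
gripper_force: 0.0
```

```bash
python3 - <<'E'
from h import *
s=sense(); print(s["tcp_pos"],np.degrees(np.arctan2(s["ee_rot"][1][1],s["ee_rot"][0][1])),s["joints"],s["gripper_width"])
E
```

```text
[0.49272629 0.22903819 0.15922762] 162.7320627983157 [ 4.20369977e+01  1.64355740e+01 -1.48816041e+01  5.18187710e-03
 -5.88355048e+01 -5.93075360e+01] 0.44618519482791424
```

Emit:
drive_tool:
  rows:
    - [45, 0, 0, -36, 0, 0, 0]
    - [45, 0, 0, -36, 0, 0, 0]
    - [45, 0, 0, -36, 0, 0, 0]
    - [45, 0, 0, -30, 0, 0, 0]
    - [45, 0, 0, -12, 0, 0, 0]

```text
time_s: 19.1
tcp_pos: [0.4889, 0.2225, 0.0057]
ee_rot: [[-0.302, -0.953, -0.009], [-0.953, 0.302, -0.007], [0.009, 0.007, -1.0]]
wrist_force: [-0.6, 0.7, 0.4]
gripper_width: 0.452
gripper_force: 0.0
```

Emit:
drive_tool:
  rows:
    - [45, 0, 0, -5, 0, 0, 0]
    - [45, 0, 0, -3, 0, 0, 0]
    - [45, 0, 0, 0, 0, 0, 0]

```text
time_s: 19.35
tcp_pos: [0.4924, 0.2257, 0.003]
ee_rot: [[-0.3, -0.954, -0.001], [-0.954, 0.3, -0.001], [0.001, 0.001, -1.0]]
wrist_force: [0.3, 0.5, -0.0]
gripper_width: 0.45
gripper_force: 0.0
```

Emit:
drive_tool:
  rows:
    - [45, -2.7, -8.6, -1, 0, 0, 0]
    - [45, -2.4, -8, 0, 0, 0, 0]
    - [45, -2, -6, 0, 0, 0, 0]
    - [45, -2, -6.7, 0, 0, 0, 0.01]
    - [45, -2, -6.7, 0, 0, 0, 0.013]

```text
time_s: 19.77
tcp_pos: [0.4819, 0.1906, 0.0036]
ee_rot: [[-0.277, -0.961, 0.003], [-0.961, 0.277, 0.002], [-0.003, -0.002, -1.0]]
wrist_force: [-0.8, 3.1, 0.9]
gripper_width: 0.449
gripper_force: 1.5
```

Emit:
drive_tool:
  rows:
    - [45, -1.9, -6.8, 0, 0, 0, 0.014]
    - [45, -1.8, -6.8, 0, 0, 0, 0.014]
    - [45, -1.7, -6.8, 0, 0, 0, 0.014]
    - [45, -1.6, -6.8, 0, 0, 0, 0.014]
    - [45, -1.5, -6.8, 0, 0, 0, 0.014]

```text
time_s: 20.18
tcp_pos: [0.4739, 0.157, 0.0035]
ee_rot: [[-0.208, -0.978, 0.003], [-0.978, 0.208, 0.002], [-0.003, -0.003, -1.0]]
wrist_force: [0.5, 5.5, 4.1]
gripper_width: 0.451
gripper_force: 2.7
```

```bash
cat >> h.py <<'E'
def box(x,y,z=(.036,.046)):
    for n in ("top","scene"):
        W=pts(capture(n)); P=within(W,x,y,z)
        if len(P)<20: print(n,len(P)); continue
        print(n,len(P),rect(P),P[:,:2].min(0),P[:,:2].max(0))
def tool():
    s=sense(); print(np.round(s["tcp_pos"],4),"yaw %.2f"%np.degrees(np.arctan2(s["ee_rot"][1][1],s["ee_rot"][0][1])),np.round(s["wrist_force"],1))
E
python3 - <<'E'
from h import *
np.set_printoptions(precision=3,suppress=True)
tool(); box((.37,.55),(-.05,.17))
E
```

```text
[0.474 0.157 0.004] yaw 168.01 [0.5 5.5 4.1]
top 1271 [461.1  79.7 126.8  92.4  78.6] [0.41 0.01] [0.514 0.145]
scene 771 [466.9  87.6 155.7  93.2  78.6] [0.413 0.004] [0.52  0.169]
```

Emit:
drive_tool:
  rows:
    - [45, -1.4, -6.8, 0, 0, 0, 0.014]
    - [45, -1.3, -6.9, 0, 0, 0, 0.014]
    - [45, -1.2, -6.9, 0, 0, 0, 0.014]
    - [45, -1.1, -6.9, 0, 0, 0, 0.014]
    - [45, -1, -6.9, 0, 0, 0, 0.014]

```text
time_s: 20.7
tcp_pos: [0.4668, 0.1218, 0.0028]
ee_rot: [[-0.14, -0.99, 0.001], [-0.99, 0.14, 0.0], [-0.001, -0.0, -1.0]]
wrist_force: [-0.9, 6.4, 4.2]
gripper_width: 0.45
gripper_force: 2.6
```

Emit:
drive_tool:
  rows:
    - [45, -0.9, -6.9, 0, 0, 0, 0.014]
    - [45, -0.8, -6.9, 0, 0, 0, 0.014]
    - [45, -0.7, -6.9, 0, 0, 0, 0.014]
    - [45, -0.6, -6.9, 0, 0, 0, 0.014]
    - [45, -0.5, -6.9, 0, 0, 0, 0.014]

```text
time_s: 21.12
tcp_pos: [0.463, 0.0871, 0.0027]
ee_rot: [[-0.07, -0.998, 0.0], [-0.998, 0.07, 0.0], [-0.0, -0.0, -1.0]]
wrist_force: [-0.5, 6.0, 4.5]
gripper_width: 0.451
gripper_force: 2.7
```

```bash
python3 - <<'E'
from h import *
np.set_printoptions(precision=3,suppress=True)
tool(); box((.37,.55),(-.13,.1))
E
```

```text
[0.463 0.087 0.003] yaw 175.98 [-0.5  6.   4.5]
top 1204 [462.2   5.2 120.   90.6  86.9] [ 0.416 -0.056] [0.51  0.066]
scene 834 [467.6  16.  153.7  89.9  85.5] [ 0.42  -0.061] [0.515 0.095]
```

Emit:
drive_tool:
  rows:
    - [45, -0.4, -6.9, 0, 0, 0, 0.014]
    - [45, -0.3, -6.9, 0, 0, 0, 0.014]
    - [45, -0.2, -6.9, 0, 0, 0, 0.014]
    - [45, -0.1, -6.9, 0, 0, 0, 0.014]
    - [45, 0, -6.5, 0, 0, 0, 0.014]

```text
time_s: 21.63
tcp_pos: [0.4611, 0.0528, 0.0022]
ee_rot: [[-0.001, -1.0, -0.002], [-1.0, 0.001, -0.001], [0.001, 0.002, -1.0]]
wrist_force: [-1.0, 3.9, 2.8]
gripper_width: 0.446
gripper_force: 2.1
```

Emit:
drive_tool:
  rows:
    - [45, 0, -5.5, 0, 0, 0, 0.014]
    - [45, 0, -4, 0, 0, 0, 0.004]
    - [45, 0, -2, 0, 0, 0, 0]
    - [45, 0, 0, 0, 0, 0, 0]

```text
time_s: 21.97
tcp_pos: [0.4611, 0.041, 0.0021]
ee_rot: [[0.016, -1.0, -0.002], [-1.0, -0.016, -0.001], [0.001, 0.002, -1.0]]
wrist_force: [0.1, 0.5, -0.5]
gripper_width: 0.453
gripper_force: 0.1
```

```bash
python3 - <<'E'
from h import *
np.set_printoptions(precision=3,suppress=True)
tool(); box((.37,.55),(-.15,.04))
E
```

```text
[0.461 0.041 0.002] yaw -179.09 [ 0.1  0.5 -0.5]
top 1109 [457.  -78.1 164.5 116.   68.9] [ 0.373 -0.134] [0.513 0.006]
scene 873 [470.3 -57.2 194.7  99.8  84.7] [ 0.412 -0.15 ] [0.518 0.038]
```

Emit:
drive_tool:
  rows:
    - [45, 0, 20, 0, 0, 0, 0]
    - [45, 0, 5, 35, 0, 0, 0]
    - [70, 0, 0, 40, 0, 0, -0.12]
    - [100, 0, 0, 40, 0, 0, -0.12]
    - [100, 0, 0, 35, 0, 0, -0.12]

```text
time_s: 22.48
tcp_pos: [0.4614, 0.0665, 0.1544]
ee_rot: [[-0.342, -0.94, -0.001], [-0.94, 0.342, -0.001], [0.001, 0.001, -1.0]]
wrist_force: [0.5, -0.4, -0.2]
gripper_width: 0.598
gripper_force: 0.0
```

Emit:
drive_tool:
  rows:
    - [100, -20, -10, 0, 0, 0, -0.12]
    - [100, -20, -20, 0, 0, 0, -0.12]
    - [100, -20, -25, 0, 0, 0, -0.12]
    - [100, -20, -25, 0, 0, 0, -0.12]
    - [100, -16, -25, 0, 0, 0, -0.12]

```text
time_s: 22.9
tcp_pos: [0.3634, -0.0394, 0.152]
ee_rot: [[-0.813, -0.583, -0.003], [-0.583, 0.813, -0.001], [0.003, 0.001, -1.0]]
wrist_force: [-0.4, -0.7, -0.1]
gripper_width: 0.952
gripper_force: 0.0
```

Emit:
drive_tool:
  rows:
    - [100, 0, 0, 0, 0, 0, -0.12]
    - [100, 0, 0, 0, 0, 0, -0.12]
    - [100, 0, 0, 0, 0, 0, -0.12]
    - [100, 0, 0, 0, 0, 0, -0.12]
    - [100, 0, 0, 0, 0, 0, -0.12]

```text
time_s: 23.32
tcp_pos: [0.365, -0.0386, 0.1521]
ee_rot: [[-1.0, -0.021, -0.002], [-0.021, 1.0, -0.001], [0.002, -0.001, -1.0]]
wrist_force: [0.2, -0.6, -0.6]
gripper_width: 1.003
gripper_force: 0.0
```

```bash
python3 - <<'E'
from h import *
np.set_printoptions(precision=3,suppress=True)
tool(); print(sense()["joints"],sense()["gripper_width"])
for z in ((.036,.046),(.028,.046)): box((.414,.55),(-.128,.07),z)
E
```

```text
[ 0.365 -0.039  0.152] yaw 91.20 [ 0.2 -0.6 -0.6]
[  19.769   -0.904  -37.152    0.002  -53.894 -108.571] 1.0032142967402913
top 1011 [470.5 -35.7  85.5 130.    1.7] [ 0.426 -0.1  ] [0.513 0.03 ]
scene 867 [471.6 -37.6  91.5 134.4   0.5] [ 0.426 -0.105] [0.518 0.03 ]
top 1019 [470.3 -35.9  85.3 130.5   1.8] [ 0.426 -0.1  ] [0.513 0.03 ]
scene 1071 [470.8 -36.8  92.3 136.4   1.8] [ 0.424 -0.105] [0.518 0.032]
```

Emit:
drive_tool:
  rows:
    - [72, 0, 6, 0, 0, 0, 0]
    - [72, 0, 6, 0, 0, 0, 0]
    - [72, 0, 4.5, -20, 0, 0, 0]
    - [72, 0, 0, -35, 0, 0, 0]
    - [72, 0, 0, -35, 0, 0, 0]

```text
time_s: 23.93
tcp_pos: [0.3676, -0.0203, 0.0627]
ee_rot: [[-1.0, -0.03, 0.005], [-0.03, 1.0, 0.002], [-0.005, 0.002, -1.0]]
wrist_force: [0.3, -0.2, -0.6]
gripper_width: 0.754
gripper_force: 0.0
```

Emit:
drive_tool:
  rows:
    - [72, 0, 0, -35, 0, 0, 0]
    - [72, 0, 0, -17, 0, 0, 0]
    - [72, 0, 0, -8, 0, 0, 0]
    - [72, 0, 0, 0, 0, 0, 0]

```text
time_s: 24.27
tcp_pos: [0.3647, -0.0217, 0.0008]
ee_rot: [[-1.0, -0.029, -0.005], [-0.029, 1.0, -0.002], [0.005, -0.002, -1.0]]
wrist_force: [0.7, -0.4, -1.2]
gripper_width: 0.722
gripper_force: 0.0
```

```bash
python3 - <<'E'
from h import *
np.set_printoptions(precision=3,suppress=True)
tool(); print(sense()["gripper_width"])
W=pts(capture("scene")); B=within(W,(.36,.43),(-.2,-.13),(.03,.115)); print("blue",rect(B))
E
```

```text
[ 0.365 -0.022  0.001] yaw 91.66 [ 0.7 -0.4 -1.2]
0.7215601545214447
blue [ 391.1 -156.3   43.6   45.3   68.3]
```

Emit:
drive_tool:
  rows:
    - [72, 15, 0, 1, 0, 0, -0.01]
    - [72, 15, 0, 0, 0, 0, 0]
    - [72, 12, 0, 0, 0, 0, 0]
    - [72, 6, 0, 0, 0, 0, 0]
    - [72, 7, 0, 0, 0, 0, 0]

```text
time_s: 24.73
tcp_pos: [0.4193, -0.0219, 0.004]
ee_rot: [[-1.0, -0.017, -0.004], [-0.017, 1.0, -0.001], [0.004, -0.001, -1.0]]
wrist_force: [-5.2, 0.7, 3.8]
gripper_width: 0.72
gripper_force: 2.7
```

Emit:
drive_tool:
  rows:
    - [72, 7, 0, 0, 0, 0, 0]
    - [72, 7, 0, 0, 0, 0, 0]
    - [72, 7, 0, 0, 0, 0, 0]
    - [72, 7, 0, 0, 0, 0, 0]
    - [72, 7, 0, 0, 0, 0, 0]

```text
time_s: 25.15
tcp_pos: [0.4538, -0.0222, 0.0038]
ee_rot: [[-1.0, -0.017, -0.004], [-0.017, 1.0, -0.001], [0.004, -0.001, -1.0]]
wrist_force: [-3.3, -0.2, 1.7]
gripper_width: 0.72
gripper_force: 1.9
```

```bash
python3 - <<'E'
from h import *
np.set_printoptions(precision=3,suppress=True)
tool(); box((.44,.588),(-.11,.035),(.036,.046))
E
```

```text
[ 0.454 -0.022  0.004] yaw 90.96 [-3.3 -0.2  1.7]
top 77 [542.9 -39.3 134.3  40.8  78. ] [ 0.509 -0.101] [0.555 0.028]
scene 825 [511.6 -38.2  96.9 134.7   1.8] [ 0.462 -0.107] [0.561 0.029]
```

Emit:
drive_tool:
  rows:
    - [72, 7, 0, 0, 0, 0, 0]
    - [72, 7, 0, 0, 0, 0, 0]
    - [72, 7, 0, 0, 0, 0, 0]
    - [72, 7, 0, 0, 0, 0, 0]
    - [72, 7, 0, 0, 0, 0, 0]

```text
time_s: 25.67
tcp_pos: [0.4916, -0.0215, 0.0036]
ee_rot: [[-1.0, -0.018, -0.0], [-0.018, 1.0, 0.0], [0.0, 0.0, -1.0]]
wrist_force: [-3.7, -0.0, 1.6]
gripper_width: 0.719
gripper_force: 1.7
```

Emit:
drive_tool:
  rows:
    - [72, 7, 0, 0, 0, 0, 0]
    - [72, 7, 0, 0, 0, 0, 0]
    - [72, 7, 0, 0, 0, 0, 0]
    - [72, 7, 0, 0, 0, 0, 0]
    - [72, 7, 0, 0, 0, 0, 0]

```text
time_s: 26.08
tcp_pos: [0.5264, -0.0217, 0.0036]
ee_rot: [[-1.0, -0.017, -0.001], [-0.017, 1.0, -0.0], [0.001, -0.0, -1.0]]
wrist_force: [-4.9, -0.1, 2.6]
gripper_width: 0.72
gripper_force: 2.2
```

```bash
python3 - <<'E'
from h import *
np.set_printoptions(precision=3,suppress=True)
tool(); W=pts(capture("scene")); print("dock",rect(within(W,(.59,.76),(-.13,.06),(.046,.056)))); box((.48,.60),(-.108,.034),(.036,.046))
E
```

```text
[ 0.526 -0.022  0.004] yaw 90.99 [-4.9 -0.1  2.6]
dock [658.  -37.5 117.8 148.5   0.7]
top 14
scene 486 [567.7 -36.2  59.9 138.7   0.3] [ 0.537 -0.105] [0.598 0.033]
```

Emit:
drive_tool:
  rows:
    - [72, 6, 0, 0, 0, 0, 0]
    - [72, 6, 0, 0, 0, 0, 0]
    - [72, 6, 0, 0, 0, 0, 0]
    - [72, 6, 0, 0, 0, 0, 0]
    - [72, 6, 0, 0, 0, 0, 0]

```text
time_s: 26.65
tcp_pos: [0.5564, -0.0216, 0.0035]
ee_rot: [[-1.0, -0.017, -0.0], [-0.017, 1.0, -0.0], [0.0, -0.0, -1.0]]
wrist_force: [-2.3, -0.6, 0.6]
gripper_width: 0.718
gripper_force: 1.5
```

Emit:
drive_tool:
  rows:
    - [72, 3, 0, 0, 0, 0, 0]
    - [72, 3, 0, 0, 0, 0, 0]
    - [72, 2, 0, 0, 0, 0, 0]
    - [72, 2, 0, 0, 0, 0, 0]
    - [72, 2, 0, 0, 0, 0, 0]

```text
time_s: 27.07
tcp_pos: [0.5684, -0.0216, 0.0035]
ee_rot: [[-1.0, -0.017, 0.0], [-0.017, 1.0, 0.0], [-0.0, 0.0, -1.0]]
wrist_force: [-2.7, 0.7, 0.9]
gripper_width: 0.715
gripper_force: 2.0
```

Emit:
drive_tool:
  rows:
    - [72, 2, 0, 0, 0, 0, 0]
    - [72, 2, 0, 0, 0, 0, 0]
    - [72, 1, 0, 0, 0, 0, 0]

```text
time_s: 27.32
tcp_pos: [0.5682, -0.0218, 0.0031]
ee_rot: [[-1.0, -0.016, -0.011], [-0.016, 1.0, -0.001], [0.011, -0.001, -1.0]]
wrist_force: [-14.7, 4.3, 11.3]
gripper_width: 0.718
gripper_force: 7.4
```

Emit:
drive_tool:
  rows:
    - [72, 1, 0, 0, 0, 0, 0]
    - [72, 1, 0, 0, 0, 0, 0]

```text
time_s: 27.48
tcp_pos: [0.5681, -0.0219, 0.003]
ee_rot: [[-1.0, -0.016, -0.015], [-0.016, 1.0, -0.001], [0.015, -0.001, -1.0]]
wrist_force: [-18.1, 5.4, 14.0]
gripper_width: 0.72
gripper_force: 9.3
```

Emit:
drive_tool:
  rows:
    - [72, -10, 0, 0, 0, 0, 0]
    - [72, -30, 0, 0, 0, 0, 0]
    - [72, -20, 0, 20, 0, 0, 0]
    - [72, 0, 0, 40, 0, 0, 0]
    - [72, 0, 0, 40, 0, 0, 0]

```text
time_s: 27.9
tcp_pos: [0.5149, -0.0216, 0.1041]
ee_rot: [[-1.0, -0.019, 0.0], [-0.019, 1.0, -0.001], [-0.0, -0.001, -1.0]]
wrist_force: [1.9, 0.4, 0.2]
gripper_width: 0.721
gripper_force: 0.0
```

Emit:
drive_tool:
  rows:
    - [72, -40, 0, 30, 0, 0, 0]
    - [72, -40, 0, 0, 0, 0, 0]
    - [72, 0, 0, 0, 0, 0, 0]

```text
time_s: 28.15
tcp_pos: [0.4362, -0.0221, 0.1292]
ee_rot: [[-1.0, -0.017, 0.0], [-0.017, 1.0, 0.002], [-0.0, 0.002, -1.0]]
wrist_force: [-1.8, 0.0, -2.0]
gripper_width: 0.717
gripper_force: 0.0
```

```bash
python3 - <<'E'
from h import *
np.set_printoptions(precision=3,suppress=True)
tool()
for n in ("top","scene"):
    c=capture(n); W=pts(c)
    for nm,y0 in (("A",(-.11,.035)),("B",(-.31,-.165))):
        D=within(W,(.57,.64),y0,(.047,.060)); P=within(W,(.56,.64),y0,(.035,.045))
        q=np.linspace(y0[0]+.012,y0[1]-.012,7)
        for a,b in zip(q[:-1],q[1:]):
            d=D[(D[:,1]>a)&(D[:,1]<b),0]; p=P[(P[:,1]>a)&(P[:,1]<b),0]
            print(n,nm,round((a+b)/2,3),np.percentile(d,3) if len(d) else 0,np.percentile(p,[3]) if len(p) else 0,len(p))
        if len(P)>5: print(rect(P))
    if n=="top": a=cv2.resize(c["frame"][110:190,250:410],None,fx=4,fy=4,interpolation=2)
    else: b=cv2.resize(c["frame"][215:345,240:400],None,fx=2,fy=2,interpolation=2)
o=np.zeros((600,640,3),np.uint8); o[:320]=a; o[330:590,:320]=b; cv2.imwrite("pics/in.png",o[:,:,::-1])
E
```

```text
[ 0.436 -0.022  0.129] yaw 90.95 [-1.8  0.  -2. ]
top A -0.088 0.5984330390662121 [0.582] 49
top A -0.068 0.5966787533367794 [0.582] 41
top A -0.048 0.5973440065935928 [0.584] 37
top A -0.027 0.5972650069626791 [0.581] 46
top A -0.007 0.5963739372279762 [0.581] 49
top A 0.013 0.596080222419321 [0.58] 45
[605.4 -40.5  50.4 137.    1.3]
top B -0.288 0.613239120536166 [0.596] 45
top B -0.268 0.61380146967902 [0.596] 52
top B -0.248 0.6130795458918263 [0.593] 55
top B -0.227 0.61239541667685 [0.592] 55
top B -0.207 0.6128543136837739 [0.596] 47
top B -0.187 0.6129022331187454 [0.596] 49
[ 610.  -236.7  144.4   39.9   85.1]
scene A -0.088 0.6010155555587869 [0.586] 28
scene A -0.068 0.6011926296720903 [0.585] 32
scene A -0.048 0.6002730221691912 [0.581] 33
scene A -0.027 0.5999061503416347 [0.582] 31
scene A -0.007 0.5996651738999341 [0.584] 26
scene A 0.013 0.6000553147398618 [0.584] 32
[608.9 -38.6  58.9 143.    2.8]
scene B -0.288 0.617629187197778 [0.599] 40
scene B -0.268 0.6166241722865833 [0.6] 38
scene B -0.248 0.6164119961447732 [0.595] 45
scene B -0.227 0.6158080137323554 [0.596] 41
scene B -0.207 0.6157419379266728 [0.599] 36
scene B -0.187 0.6158119871546693 [0.599] 33
[ 615.7 -241.2  135.7   42.1   85.4]
```

View pics/in.png

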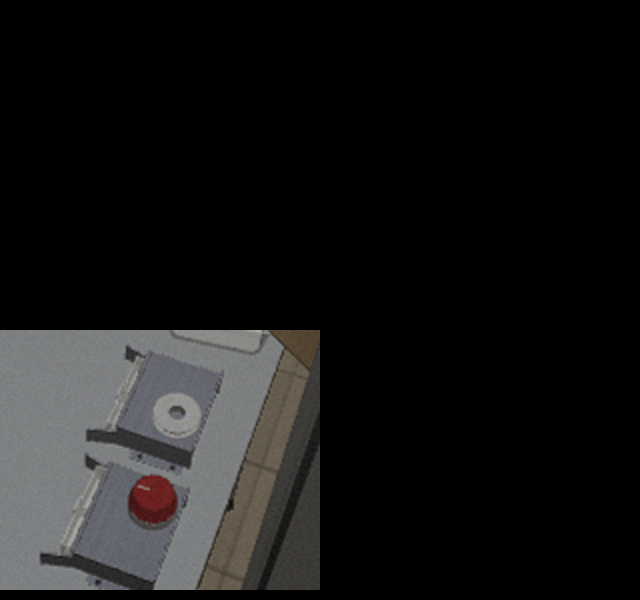

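The white front of the box now shows out of the left riser at about (125,390). It stands 15–16 mm proud of the sheet, close to the stored box's 17 mm, and it stopped solidly. I'll make a last numeric check of lid height, shaker and bystanders, then hand in.

```bash
python3 - <<'E'
from h import *
np.set_printoptions(precision=3,suppress=True)
for n in ("top","scene"):
    W=pts(capture(n)); W0=np.load(n+"0.npz")["W"]
    for nm,y0,x0 in (("A",(-.1,.03),(.583,.594)),("B",(-.3,-.175),(.598,.609))):
        print(n,nm,np.percentile(within(W,x0,y0,(.02,.06))[:,2],[5,50,95]))
    S=within(W,(.41,.5),(-.32,-.22),(.095,.12)); print("shaker",rect(S),len(S))
    for k,r in dict(tray=((.56,.78),(.08,.32),(.06,.085)),blue=((.35,.44),(-.2,-.12),(.09,.12)),spool=((.6,.72),(-.11,.04),(.06,.075)),timer=((.6,.75),(-.32,-.15),(.09,.11)),label=((.42,.52),(.26,.36),(.03,.045)),tape=((.23,.35),(-.35,-.23),(.04,.055)),cookie=((.23,.35),(.19,.31),(.11,.13))).items():
        a,b=within(W0,*r),within(W,*r)
        print(k,rect(a)[:2] if len(a)>4 else 0,rect(b)[:2] if len(b)>4 else 0)
print(finish_job())
E
```

```text
top A [0.037 0.041 0.045]
top B [0.038 0.041 0.045]
shaker [ 450.3 -268.6   42.5   42.4   47.8] 239
tray [661.4 202.8] [661.9 202.7]
blue [ 386.8 -152.1] [ 386.5 -152. ]
spool [676.2 -31.9] [676.9 -56.8]
timer [ 690.6 -211. ] [ 690.4 -210.3]
label [462.6 321.7] [465.1 327.2]
tape [ 294.7 -289.5] [ 294.7 -290.2]
cookie [290.6 258.1] [290.6 260.6]
scene A [0.035 0.039 0.043]
scene B [0.035 0.039 0.043]
shaker [ 454.1 -271.3   42.6   44.    28.2] 221
tray [663.6 199.2] [665.1 200.9]
blue [ 390.4 -154.9] [ 390.3 -154.4]
spool [690.  -57.4] [680.6 -62.5]
timer [ 695.3 -214.9] [ 694.6 -214.8]
label [465.7 321.3] [465.8 320.6]
tape [ 298.4 -291.7] [ 298.6 -292.5]
cookie [294.6 255.1] 0
the job is handed in; nothing more can be done
None
```

The job is handed in: lid shut, shaker upright at about (0.45, -0.27), and the box home under the left riser, 15–16 mm proud (15 mm expected). In my final before/after check the other things I could compare showed no clear movement. The ribbon spool's reading was too noisy to tell, and I did not re-measure the sprinkle jar.

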